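# Sort the tyre levers by length into the chest's sliding tray

### The job

Pull the tray out from under the chest's top, lay every tyre lever lying on the worktop flat in the row cut to its length (short, medium or long; side by side, lying along the row, not stacked), and once all of them are in, slide the loaded tray fully home under the top. Leave the jar, bell, seat post and spoke wrench alone.

Things in the scene. Friction and masses are not known exactly. Their poses are not given: they have to be found in the camera images.
- lever_short_a: short tyre lever, red plastic, loose; may be absent. 80 mm long (x), 18 wide (y); origin: centre of its underside. x -40 to +18 mm: bar 18 wide, 16 high, flat top; then to +40 mm a blade 16 wide, 7 high, with a 13.5 mm high lip at the tip. 26 g. All levers look alike but for length (80, 110 or 140 mm); they start flat on the worktop, left of the chest.
- lever_short_b: short tyre lever, red plastic, loose; may be absent. 80 mm long (x), 18 wide (y); origin: centre of its underside. x -40 to +18 mm: bar 18 wide, 16 high, flat top; then to +40 mm a blade 16 wide, 7 high, with a 13.5 mm high lip at the tip. 26 g. All levers look alike but for length (80, 110 or 140 mm); they start flat on the worktop, left of the chest.
- lever_medium_a: medium tyre lever, red plastic, loose; may be absent. 110 mm long (x), 18 wide (y); origin: centre of its underside. x -55 to +24 mm: bar 18 wide, 16 high, flat top; then to +55 mm a blade 16 wide, 7 high, with a 13.5 mm high lip at the tip. 35 g. All levers look alike but for length (80, 110 or 140 mm); they start flat on the worktop, left of the chest.
- lever_medium_b: medium tyre lever, red plastic, loose; may be absent. 110 mm long (x), 18 wide (y); origin: centre of its underside. x -55 to +24 mm: bar 18 wide, 16 high, flat top; then to +55 mm a blade 16 wide, 7 high, with a 13.5 mm high lip at the tip. 35 g. All levers look alike but for length (80, 110 or 140 mm); they start flat on the worktop, left of the chest.
- lever_long_a: long tyre lever, red plastic, loose; may be absent. 140 mm long (x), 18 wide (y); origin: centre of its underside. x -70 to +31 mm: bar 18 wide, 16 high, flat top; then to +70 mm a blade 16 wide, 7 high, with a 13.5 mm high lip at the tip. 45 g. All levers look alike but for length (80, 110 or 140 mm); they start flat on the worktop, left of the chest.
- lever_long_b: long tyre lever, red plastic, loose; may be absent. 140 mm long (x), 18 wide (y); origin: centre of its underside. x -70 to +31 mm: bar 18 wide, 16 high, flat top; then to +70 mm a blade 16 wide, 7 high, with a 13.5 mm high lip at the tip. 45 g. All levers look alike but for length (80, 110 or 140 mm); they start flat on the worktop, left of the chest.
- chest: low grey steel chest fixed on the worktop, 180 (x) x 320 (y) x 46 mm high: top plate (underside at 38 mm), sides and back; the front, towards the robot (its -x), is open. Origin on the worktop under the centre of the shut tray; top plate from x = -85 to +95 mm. 28 mm clear between tray floor and top plate: levers lying flat pass, stacked ones do not.
- tray (a joint): how far the shallow aluminium tray is out, m: 0 = fully home (rows hidden under the top plate, only the handle stands out), 0.165 = fully out (rows open above); stops at both ends. Slides along the chest's -x, stays where left, friction 1.5 N. Tray 164 (x) x 282 (y) mm; row floors 10 mm above the worktop, dark rims and ribs 6 mm above the floors. Starts 0 to 30 mm out.
- tray_handle (a point): middle of the tray's handle, a round bar 10 mm thick and 90 mm long (along the chest's y), 35 mm above the worktop, 40 mm in front of the tray; moves with the tray. Free all round but for a stay at each end; can be pinched from above, a finger on either side.
- row_medium (a point): centre of the floor of the leftmost (+y) row in the tray, for the medium levers: a pocket 124 mm long (x) and 88 mm wide (y), 6 mm deep, with room for two levers side by side (e.g. 22 mm to either side of this point). Axes as the chest's; moves with the tray. Behind it a raised dark deck level with the rims makes it shorter than the tray.
- row_short (a point): centre of the floor of the middle row in the tray, for the short levers: a pocket 94 mm long (x) and 88 mm wide (y), 6 mm deep, with room for two levers side by side (e.g. 22 mm to either side of this point). Axes as the chest's; moves with the tray. Behind it a raised dark deck level with the rims makes it shorter than the tray.
- row_long (a point): centre of the floor of the rightmost (-y) row in the tray, for the long levers: a pocket 154 mm long (x) and 88 mm wide (y), 6 mm deep, with room for two levers side by side (e.g. 22 mm to either side of this point). Axes as the chest's; moves with the tray.
- jar: glass jar of washers with a steel lid, 62 mm across, 94 mm high, upright on the worktop, to the right and near the robot; origin centre of its underside; leave alone
- bell: yellow plastic bicycle bell, 58 mm across, 37 mm high, on the worktop beyond the levers; origin centre of its underside; leave alone
- seat_post: silver aluminium seat post lying along its x, 241 mm long, up to 46 mm wide and 36 mm high, on the worktop at the far right; origin on the worktop, middle of its length; leave alone
- spoke_wrench: stainless spoke wrench, 78 mm long, 6 mm thick, lying on top of the chest; origin on its underside in its 34 mm round head, handle to +x; leave alone
Mind the look-alikes: they are no part of the job. What is shaped like the lever_short_b but blue is not meant. Leave any blue look-alike of the lever_long_b alone.

How it is judged:
On the way, in this order (a step that is already met when the one before it is completed fails the run):
1. the tray is pulled out (at least 140 of 165 mm) (value of joint tray above 0.14 m), for 0.2 s.
2. with the tray still out, every lever lies flat in the row of its length, released (x of lever_short_a in the frame of row_short between -0.012 and 0.012 m and y of lever_short_a in the frame of row_short between -0.038 and 0.038 m and z of each of lever_short_a, lever_short_b in the frame of row_short above -0.005 m and (z of lever_short_a in the frame of row_short below 0.013 m or (angle between lever_short_a's own z axis and vertical above 2.8 rad and z of lever_short_a in the frame of row_short below 0.02 m)) and angle between the x axis of each of lever_short_a, lever_short_b and the x axis of row_short, either way round below 0.2 rad and linear speed of each of lever_short_a, lever_short_b, lever_medium_a, lever_medium_b, lever_long_a, lever_long_b below 0.03 m/s and x of lever_short_b in the frame of row_short between -0.012 and 0.012 m and y of lever_short_b in the frame of row_short between -0.038 and 0.038 m and (z of lever_short_b in the frame of row_short below 0.013 m or (angle between lever_short_b's own z axis and vertical above 2.8 rad and z of lever_short_b in the frame of row_short below 0.02 m)) and x of lever_medium_a in the frame of row_medium between -0.012 and 0.012 m and y of lever_medium_a in the frame of row_medium between -0.038 and 0.038 m and z of each of lever_medium_a, lever_medium_b in the frame of row_medium above -0.005 m and (z of lever_medium_a in the frame of row_medium below 0.013 m or (angle between lever_medium_a's own z axis and vertical above 2.8 rad and z of lever_medium_a in the frame of row_medium below 0.02 m)) and angle between the x axis of each of lever_medium_a, lever_medium_b and the x axis of row_medium, either way round below 0.2 rad and x of lever_medium_b in the frame of row_medium between -0.012 and 0.012 m and y of lever_medium_b in the frame of row_medium between -0.038 and 0.038 m and (z of lever_medium_b in the frame of row_medium below 0.013 m or (angle between lever_medium_b's own z axis and vertical above 2.8 rad and z of lever_medium_b in the frame of row_medium below 0.02 m)) and x of lever_long_a in the frame of row_long between -0.012 and 0.012 m and y of lever_long_a in the frame of row_long between -0.038 and 0.038 m and z of each of lever_long_a, lever_long_b in the frame of row_long above -0.005 m and (z of lever_long_a in the frame of row_long below 0.013 m or (angle between lever_long_a's own z axis and vertical above 2.8 rad and z of lever_long_a in the frame of row_long below 0.02 m)) and angle between the x axis of each of lever_long_a, lever_long_b and the x axis of row_long, either way round below 0.2 rad and x of lever_long_b in the frame of row_long between -0.012 and 0.012 m and y of lever_long_b in the frame of row_long between -0.038 and 0.038 m and (z of lever_long_b in the frame of row_long below 0.013 m or (angle between lever_long_b's own z axis and vertical above 2.8 rad and z of lever_long_b in the frame of row_long below 0.02 m)) and value of joint tray above 0.12 m), for 0.2 s.
At the end, for the whole second after the job is handed in: The tray is home (within 8 mm) and every lever present lies flat and at rest in the row of its own length: its centre within 12 mm along and 38 mm across of the row's centre, its underside on the row's floor (-5 to +13 mm; upside down, up to 20 mm), its length within 0.2 rad of the row's direction (x of lever_short_a in the frame of row_short between -0.012 and 0.012 m and y of lever_short_a in the frame of row_short between -0.038 and 0.038 m and z of each of lever_short_a, lever_short_b in the frame of row_short above -0.005 m and (z of lever_short_a in the frame of row_short below 0.013 m or (angle between lever_short_a's own z axis and vertical above 2.8 rad and z of lever_short_a in the frame of row_short below 0.02 m)) and angle between the x axis of each of lever_short_a, lever_short_b and the x axis of row_short, either way round below 0.2 rad and linear speed of each of lever_short_a, lever_short_b, lever_medium_a, lever_medium_b, lever_long_a, lever_long_b below 0.03 m/s and x of lever_short_b in the frame of row_short between -0.012 and 0.012 m and y of lever_short_b in the frame of row_short between -0.038 and 0.038 m and (z of lever_short_b in the frame of row_short below 0.013 m or (angle between lever_short_b's own z axis and vertical above 2.8 rad and z of lever_short_b in the frame of row_short below 0.02 m)) and x of lever_medium_a in the frame of row_medium between -0.012 and 0.012 m and y of lever_medium_a in the frame of row_medium between -0.038 and 0.038 m and z of each of lever_medium_a, lever_medium_b in the frame of row_medium above -0.005 m and (z of lever_medium_a in the frame of row_medium below 0.013 m or (angle between lever_medium_a's own z axis and vertical above 2.8 rad and z of lever_medium_a in the frame of row_medium below 0.02 m)) and angle between the x axis of each of lever_medium_a, lever_medium_b and the x axis of row_medium, either way round below 0.2 rad and x of lever_medium_b in the frame of row_medium between -0.012 and 0.012 m and y of lever_medium_b in the frame of row_medium between -0.038 and 0.038 m and (z of lever_medium_b in the frame of row_medium below 0.013 m or (angle between lever_medium_b's own z axis and vertical above 2.8 rad and z of lever_medium_b in the frame of row_medium below 0.02 m)) and x of lever_long_a in the frame of row_long between -0.012 and 0.012 m and y of lever_long_a in the frame of row_long between -0.038 and 0.038 m and z of each of lever_long_a, lever_long_b in the frame of row_long above -0.005 m and (z of lever_long_a in the frame of row_long below 0.013 m or (angle between lever_long_a's own z axis and vertical above 2.8 rad and z of lever_long_a in the frame of row_long below 0.02 m)) and angle between the x axis of each of lever_long_a, lever_long_b and the x axis of row_long, either way round below 0.2 rad and x of lever_long_b in the frame of row_long between -0.012 and 0.012 m and y of lever_long_b in the frame of row_long between -0.038 and 0.038 m and (z of lever_long_b in the frame of row_long below 0.013 m or (angle between lever_long_b's own z axis and vertical above 2.8 rad and z of lever_long_b in the frame of row_long below 0.02 m)) and value of joint tray below 0.008 m); the robot touches nothing.
It fails at once if the jar is moved more than 30 mm or tipped (distance of jar from where it was at the start of the episode above 0.03 m or angle between jar's own z axis and vertical above 0.5 rad).
It fails at once if the bell is moved more than 30 mm or tipped (distance of bell from where it was at the start of the episode above 0.03 m or angle between bell's own z axis and vertical above 0.5 rad).
It fails at once if the seat post is moved more than 30 mm or tipped (distance of seat_post from where it was at the start of the episode above 0.03 m or angle between seat_post's own z axis and vertical above 0.5 rad).
It fails at once if the spoke wrench is moved more than 30 mm or tipped (distance of spoke_wrench from where it was at the start of the episode above 0.03 m or angle between spoke_wrench's own z axis and vertical above 0.5 rad).
Of lever_short_a, lever_short_b, lever_medium_a, lever_medium_b, lever_long_a, lever_long_b only 4 to 6 are there at a start; the rules pass over those that are not, and their reading is None.
At some moment in a run one of lever_short_a, lever_short_b, lever_medium_a, lever_medium_b, lever_long_a, lever_long_b may be knocked a few centimetres aside while the robot is not near it.
Once in a run the grip may slacken for a moment while it holds something.
It also fails if it takes over 210 s, if anything falls off the work surface, if the arm or the gripper's body presses on something with over 40 N, if the wrist force passes 120 N, or if a joint passes its speed limit or range.

### The arm

A 6-joint arm with a two-finger parallel gripper is mounted at the origin on the work surface. World frame = base frame: x ahead of the robot, y to its left, z up, the work surface at z = 0. Lengths are in m, angles in rad, forces in N, time in s.
With the tool pointing down it reaches from about 0.275 to 0.775 m from the base axis. Payload 14.6 kg.
Tool frame: the origin (TCP) lies on the centre line of the jaws, within the pads' length; the fingertips stand 25 mm ahead of it and the grasp point (between the pads) lies 6 mm ahead of it; z points along the fingers, y is the direction in which the jaws open and shut (so a half turn about z gives the same grasp; the last joint's range is limited). The gripper opens to 85 mm and grips with 20 to 120 N. Pads are 22 mm wide; open, the fingers measure 114 mm over their backs; the gripper's body (76 mm by 85 mm) begins 54 mm behind the grasp point. The pads swing forward as they close: fully open they stand 13 mm farther back than shut.
Start: joints at [-1.348, 0.263, -0.048, 1.259, 0, 1.415], TCP at [0.194, -0.488, 0.256] pointing down, gripper open.
Joint ranges: [-2.65, 2.65], [-0.89, 1.7], [-1.18, 1.37], [-2.13, 2.11], [-1.35, 1.29], [-3.14, 3.14]. Speed limits (rad/s): [1.89, 1.89, 2.57, 2.79, 3.14, 3.14].

### API

Orientations are given as [roll, pitch, yaw] about the fixed x, y, z axes, in that order (R = Rz(yaw) Ry(pitch) Rx(roll)).
In Python, from plant import * gives the robot as it stands.
- The arm moves only by the tool play_rows, never from a script. Its argument "series" is a list of rows, each an object with "slide": the shift along the tool's x, y, z in cm, a list of three; "turn": the turn, a rotation vector about the tool's x, y, z in rad, a list of three; "hand": the finger opening in cm, from 0 to 8.54. A call has 1 to 20 rows; each row shifts and turns the pose as measured when the row begins, along the tool's axes as they then stand; what a row does not reach is not made up. A row lasts 1/12 s, in which the tool goes at most 41.7 mm and 7.16 degrees, less where a joint would pass 70% of its speed; a pose out of reach is approached as far as the arm can. A call with a gripper value outside its range is refused whole. The fingers move at their own pace and stop on an object; "newtons" is the grip in N (left out, the last holds). Time passes only in rows, so rows that do not move let the fingers close. It gives the time, the measured TCP pose, the force and the opening at its end, in the units of the state.
- state(): the state, without advancing time (a new reading comes with each control period).
- grab_frame(name): name is "scene" or "top" or "wrist"; returns a dict with "image" (480x640x3 uint8, red, green, blue), "fx", "fy", "cx", "cy" (pixels), "extrinsics" (4x4, takes a point from camera to world coordinates). Camera axes: x right, y down, z forward; pixel columns grow to the right and rows downward; lengths in m; the calibration is good to about 2 mm. A picture is of the moment at which its call begins. There is no depth.
- sign_off(): hands the job in, once; it reports no verdict.
The state is a dict: "time_s": time; "q": joint angles; "qd": joint speeds; "tau": joint torques, N m; "tool_pos": TCP position; "orientation": TCP orientation; "force": force on the tool from outside, world axes, zero at the start; "moment": the same for the moment, N m; "width": opening from 0.0 (shut) to 1.0 (fully open).
Only numpy, scipy, OpenCV 4.12 (cv2) and the standard library are available. Lean on these libraries where they do the work, as an engineer would, in place of code of your own. Each camera call takes 0.05 s, during which the arm holds its last target.

## Working session

There is one attempt and no reset: what is moved stays moved. The work goes in short steps, Python scripts to look and compute and a tool call to move; the robot and the scene stay as the last step left them, time stands still between calls to the robot, and variables do not carry over. Pictures are saved under pics/ and viewed, and the job is handed in when it is done.

Besides the shell and the picture viewer there is one more tool, called after "Request:" in YAML: its name, and indented under it one key for each argument. play_rows: Moves the arm, as the interface text tells. Its arguments: {"type":"object","properties":{"series":{"type":"array"},"newtons":{"type":"number"}},"required":["series"]}

```bash
ls; mkdir -p pics; python3 - <<'E'
from plant import *
import cv2
print(state())
for n in ["scene","top","wrist"]:
    f=grab_frame(n); cv2.imwrite(f"pics/{n}0.png",f["image"][:,:,::-1]); print(n,f["fx"],f["fy"],f["cx"],f["cy"],f["extrinsics"])
E
```

```text
pics
{'time_s': 0.0, 'q': array([-1.34832150e+00,  2.63549545e-01, -4.89175471e-02,  1.25940333e+00,
       -4.05653372e-05,  1.41550884e+00]), 'qd': array([ 1.11337808e-04,  2.25539072e-03,  8.32010933e-05, -1.54082857e-05,
       -1.27304857e-04, -5.55349795e-04]), 'tau': array([ 2.76190476e-03, -6.37629104e+01,  3.84553206e+01,  1.39462357e-02,
        1.01941836e-06, -1.72021331e-06]), 'tool_pos': array([ 0.19357942, -0.48774967,  0.2558184 ]), 'orientation': array([-3.14052521e+00, -1.26046664e-04,  3.77762267e-01]), 'force': array([0.23791384, 0.06677203, 0.19389837]), 'moment': array([ 0.03473487,  0.02061191, -0.00101873]), 'width': 0.9981977678659655}
scene 522.7666233571382 522.7666233571382 316.3545969556507 235.83125718926857 [[-0.85709998  0.40189514 -0.32227304  0.91912225]
 [ 0.51510443  0.66027952 -0.54653305  0.53425679]
 [-0.00685869 -0.63443774 -0.77294354  0.90724522]
 [ 0.          0.          0.          1.        ]]
top 450.2856940289074 450.2856940289074 323.76769980065404 231.78191591988823 [[-0.01550227 -0.99614805  0.08630608  0.46915484]
 [-0.99965965  0.01362966 -0.02224447 -0.03756855]
 [ 0.02098247 -0.08662154 -0.9960203   1.25442406]
 [ 0.          0.          0.          1.        ]]
wrist 394.88032938607256 394.88032938607256 315.65866304911805 241.6677555627772 [[ 3.69139138e-01 -8.90157295e-01 -2.67125976e-01  2.61139271e-01]
 [-9.29373965e-01 -3.53740228e-01 -1.05507745e-01 -4.62363767e-01]
 [-5.74715068e-04  2.87206965e-01 -9.57868378e-01  3.74005957e-01]
 [ 0.00000000e+00  0.00000000e+00  0.00000000e+00  1.00000000e+00]]
```

View pics/top0.png

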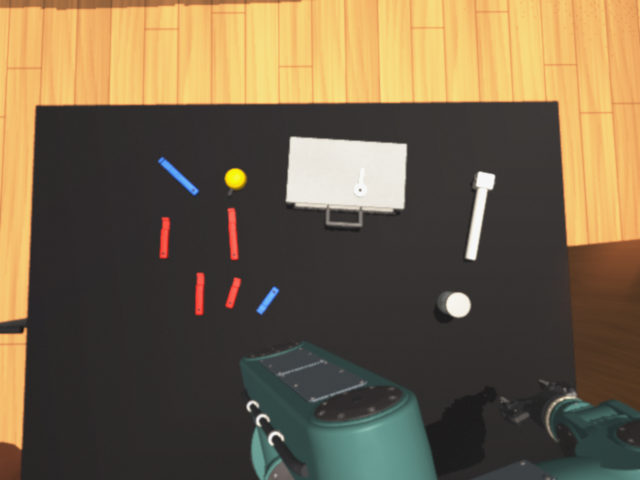

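View pics/scene0.png

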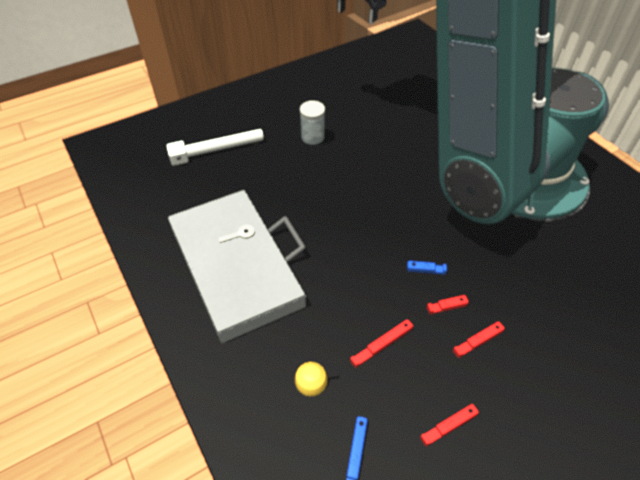

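Lever candidates in the top view:
- Red: (165,237), (233,234), (200,293), (233,292).
- Blue look-alikes, to be left alone: (178,176) long and (268,300) short.
- Yellow bell at (236,179).

The handle is at about (344,220). Next I'll measure all of these and check with a close crop.

```bash
cat > h.py <<'E'
from plant import *
import cv2, numpy as np
from scipy.spatial.transform import Rotation as Ro
def w2p(f,P):
    E=np.linalg.inv(f["extrinsics"]); c=(E[:3,:3]@np.atleast_2d(P).T+E[:3,3:4])
    return np.stack([f["fx"]*c[0]/c[2]+f["cx"],f["fy"]*c[1]/c[2]+f["cy"]],1)
def p2w(f,uv,z):
    uv=np.atleast_2d(uv).astype(float); E=f["extrinsics"]
    d=np.stack([(uv[:,0]-f["cx"])/f["fx"],(uv[:,1]-f["cy"])/f["fy"],np.ones(len(uv))],0)
    d=E[:3,:3]@d; o=E[:3,3]
    return (o[:,None]+d*((z-o[2])/d[2])).T[:,:2]
def red(f):
    i=f["image"].astype(int); return ((i[...,0]>90)&(i[...,0]>2*i[...,1])&(i[...,0]>2*i[...,2])).astype(np.uint8)
def levers(f,z=0.013,amin=60):
    n,l,s,c=cv2.connectedComponentsWithStats(red(f)); out=[]
    for k in range(1,n):
        if s[k,4]<amin: continue
        v,u=np.where(l==k); W=p2w(f,np.stack([u,v],1),z)
        r=cv2.minAreaRect((W*1000).astype(np.float32)); b=cv2.boxPoints(r)
        e=[b[1]-b[0],b[2]-b[1]]; e=max(e,key=np.linalg.norm)
        out.append((c[k].round().tolist(),(np.array(r[0])).round(1).tolist(),sorted(r[1]),np.degrees(np.arctan2(e[1],e[0]))))
    return out
def show(name,fn,crop=None,scale=1):
    f=grab_frame(name); i=f["image"][:,:,::-1]
    if crop: i=i[crop[1]:crop[3],crop[0]:crop[2]]
    if scale!=1: i=cv2.resize(i,None,fx=scale,fy=scale,interpolation=cv2.INTER_CUBIC)
    cv2.imwrite("pics/"+fn,i); return f
def plan(x=None,y=None,z=None,yaw=None):
    s=state(); p=s["tool_pos"]; R=Ro.from_euler('xyz',s["orientation"]).as_matrix()
    t=np.array([p[0] if x is None else x,p[1] if y is None else y,p[2] if z is None else z])
    yw=s["orientation"][2] if yaw is None else yaw
    Rt=Ro.from_euler('xyz',[np.pi,0,yw]).as_matrix()
    d=(R.T@(t-p))*100; rv=Ro.from_matrix(R.T@Rt).as_rotvec()
    print("pos",p.round(4),"rpy",s["orientation"].round(3),"t",round(s["time_s"],2),"w",round(s["width"],3)); print("slide cm total",d.round(2),"turn",rv.round(3),"min rows",np.ceil(max(np.linalg.norm(d)/4.1,np.degrees(np.linalg.norm(rv))/7.1)))
E
python3 - <<'E'
from h import *
f=show("top","top1.png",(140,120,420,330),2.8)
for l in levers(f): print(l)
for n,uv,z in [("handle L",(328,226),.035),("handle R",(361,226),.035),("handle M",(344,224),.035),("handL root",(328,208),.035)]: print(n,p2w(f,uv,z))
for uv in [(290,138),(407,145),(404,212),(287,206)]: print("top corner",p2w(f,uv,.046))
E
```

```text
([233.0, 234.0], [574.6, 186.0], [24.940460205078125, 145.0648193359375], np.float32(4.2109785))
([164.0, 238.0], [567.2, 372.5], [26.39046859741211, 113.4164047241211], np.float32(-2.8563597))
([199.0, 294.0], [413.1, 275.4], [24.375669479370117, 116.30223083496094], np.float32(0.4246642))
([233.0, 293.0], [413.9, 184.9], [24.71501350402832, 86.83905792236328], np.float32(-17.449694))
handle L [[ 0.59046024 -0.07657135]]
handle R [[ 0.58925313 -0.1665831 ]]
handle M [[ 0.59535241 -0.12028492]]
handL root [[ 0.63987096 -0.07737785]]
top corner [[0.83300515 0.0239696 ]]
top corner [[ 0.81036197 -0.29729355]]
top corner [[ 0.62478866 -0.28324884]]
top corner [[0.64517474 0.03376236]]
```

View pics/top1.png

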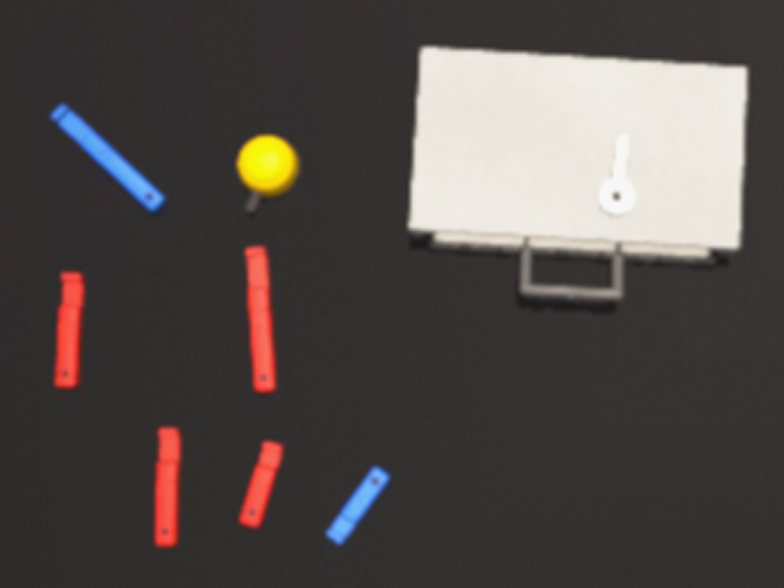

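The crop shows four red levers: one long at world (0.575,0.186), two medium at (0.567,0.372) and (0.413,0.275), and one short at (0.414,0.185). The handle is at about (0.592,-0.121), and the chest yaw is about -0.064. I'll go to the handle first.

```bash
python3 - <<'E'
from h import *
plan(yaw=1.507)
plan(.592,-.121,.15,1.507)
E
```

```text
pos [ 0.1936 -0.4878  0.256 ] rpy [-3.141 -0.     0.378] t 0.2 w 1.002
slide cm total [0. 0. 0.] turn [-1.000e-03 -0.000e+00 -1.129e+00] min rows 10.0
pos [ 0.1936 -0.4878  0.256 ] rpy [-3.141 -0.     0.378] t 0.2 w 1.002
slide cm total [ 50.56 -19.39  10.62] turn [-1.000e-03 -0.000e+00 -1.129e+00] min rows 14.0
```

Request:
play_rows:
  series:
    - {"slide":[0,0,0],"turn":[0,0,-0.113],"hand":4}
    - {"slide":[0,0,0],"turn":[0,0,-0.113],"hand":4}
    - {"slide":[0,0,0],"turn":[0,0,-0.113],"hand":4}
    - {"slide":[0,0,0],"turn":[0,0,-0.113],"hand":4}
    - {"slide":[0,0,0],"turn":[0,0,-0.113],"hand":4}
    - {"slide":[0,0,0],"turn":[0,0,-0.113],"hand":4}
    - {"slide":[0,0,0],"turn":[0,0,-0.113],"hand":4}
    - {"slide":[0,0,0],"turn":[0,0,-0.113],"hand":4}
    - {"slide":[0,0,0],"turn":[0,0,-0.113],"hand":4}
    - {"slide":[0,0,0],"turn":[0,0,-0.113],"hand":4}

```text
time_s: 1.03
tool_pos: [0.1934, -0.487, 0.2545]
orientation: [-3.141, -0.004, 1.557]
force: [0.1, 0.3, -0.1]
width: 0.47
```

```bash
python3 - <<'E'
from h import *
plan(.592,-.121,.15,1.507)
E
```

```text
pos [ 0.1934 -0.487   0.2545] rpy [-3.141 -0.004  1.557] t 1.03 w 0.47
slide cm total [37.1  39.36 10.56] turn [-0.001 -0.004  0.05 ] min rows 14.0
```

Request:
play_rows:
  series:
    - {"slide":[2,2.1,0.3],"turn":[0,0,0.025],"hand":4}
    - {"slide":[2,2.1,0.3],"turn":[0,0,0.025],"hand":4}
    - {"slide":[2,2.1,0.3],"turn":[0,0,0],"hand":4}
    - {"slide":[2,2.1,0.3],"turn":[0,0,0],"hand":4}
    - {"slide":[2,2.1,0.3],"turn":[0,0,0],"hand":4}
    - {"slide":[2,2.1,0.3],"turn":[0,0,0],"hand":4}
    - {"slide":[2,2.1,0.3],"turn":[0,0,0],"hand":4}
    - {"slide":[2,2.1,0.3],"turn":[0,0,0],"hand":4}
    - {"slide":[2,2.1,0.3],"turn":[0,0,0],"hand":4}
    - {"slide":[2,2.1,0.3],"turn":[0,0,0],"hand":4}
    - {"slide":[2,2.1,0.3],"turn":[0,0,0],"hand":4}
    - {"slide":[2,2.1,0.3],"turn":[0,0,0],"hand":4}
    - {"slide":[2,2.1,0.3],"turn":[0,0,0],"hand":4}
    - {"slide":[2,2.1,0.3],"turn":[0,0,0],"hand":4}
    - {"slide":[2,2.1,0.3],"turn":[0,0,0],"hand":4}
    - {"slide":[2,2.1,0.3],"turn":[0,0,0],"hand":4}
    - {"slide":[2,2.1,0.3],"turn":[0,0,0],"hand":4}
    - {"slide":[0,0,0],"turn":[0,0,0],"hand":4}

```text
time_s: 2.53
tool_pos: [0.5821, -0.1488, 0.199]
orientation: [-3.138, -0.005, 1.514]
force: [-0.3, 0.4, -0.9]
width: 0.468
```

```bash
python3 - <<'E'
from h import *
plan(.592,-.121,.15,1.507)
show("wrist","w1.png")
E
```

```text
pos [ 0.5821 -0.1488  0.199 ] rpy [-3.138 -0.005  1.514] t 2.53 w 0.468
slide cm total [2.8  0.85 4.91] turn [-0.004 -0.005  0.007] min rows 2.0
```

View pics/w1.png

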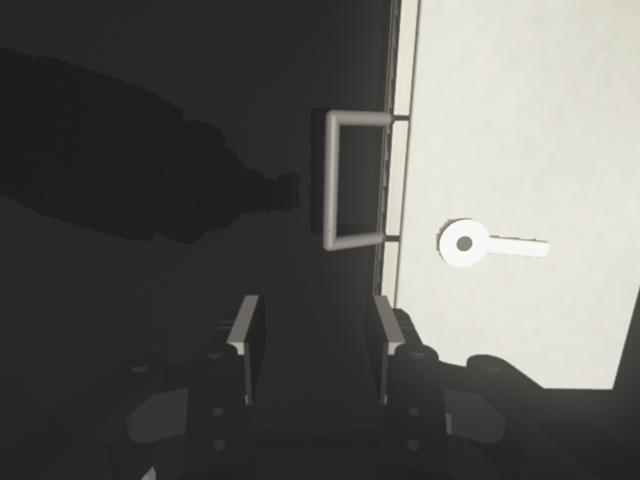

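The wrist view shows the handle bar from (331,112) to (331,248). I'll locate it precisely with this view.

```bash
python3 - <<'E'
from h import *
f=grab_frame("wrist")
print(p2w(f,[(332,115),(331,246)],.035), p2w(f,[(332,115),(331,246)],.035).mean(0))
print(p2w(f,[(417,0),(395,388)],.046))
plan(.59,-.119,.15,1.507)
E
```

```text
[[ 0.59527306 -0.07289644]
 [ 0.59034096 -0.16616676]] [ 0.59280701 -0.1195316 ]
[[ 0.64934262 -0.00963581]
 [ 0.63609545 -0.28501714]]
pos [ 0.5798 -0.151   0.1995] rpy [-3.137 -0.004  1.513] t 2.63 w 0.469
slide cm total [3.23 0.85 4.96] turn [-0.004 -0.004  0.006] min rows 2.0
```

Request:
play_rows:
  series:
    - {"slide":[1.6,0.65,1],"turn":[0,0,0],"hand":3}
    - {"slide":[1.5,0.65,1],"turn":[0.004,0.004,0],"hand":3}
    - {"slide":[0,0,2],"turn":[0,0,0],"hand":3}
    - {"slide":[0,0,2],"turn":[0,0,0],"hand":3}
    - {"slide":[0,0,1],"turn":[0,0,0],"hand":3}
    - {"slide":[0,0,0],"turn":[0,0,0],"hand":3}

```text
time_s: 3.13
tool_pos: [0.5926, -0.1215, 0.1273]
orientation: [-3.133, -0.008, 1.509]
force: [0.3, -0.0, 0.0]
width: 0.35
```

```bash
python3 - <<'E'
from h import *
plan(.593,-.119,.045,1.515)
E
```

```text
pos [ 0.5926 -0.1215  0.1273] rpy [-3.133 -0.008  1.509] t 3.13 w 0.35
slide cm total [0.19 0.09 8.23] turn [-0.008 -0.008 -0.006] min rows 3.0
```

Request:
play_rows:
  series:
    - {"slide":[0.2,0.1,1.5],"turn":[-0.008,-0.008,-0.006],"hand":3}
    - {"slide":[0,0,1.5],"turn":[0,0,0],"hand":3}
    - {"slide":[0,0,1.5],"turn":[0,0,0],"hand":3}
    - {"slide":[0,0,1.5],"turn":[0,0,0],"hand":3}
    - {"slide":[0,0,1.5],"turn":[0,0,0],"hand":3}
    - {"slide":[0,0,0.6],"turn":[0,0,0],"hand":3}
    - {"slide":[0,0,0],"turn":[0,0,0],"hand":3}

```text
time_s: 3.72
tool_pos: [0.5929, -0.1222, 0.0467]
orientation: [3.139, 0.001, 1.51]
force: [-0.5, 0.2, -0.1]
width: 0.352
```

```bash
python3 - <<'E'
from h import *
plan(.593,-.119,.045,1.515)
show("wrist","w2.png")
E
```

```text
pos [ 0.5929 -0.1222  0.0467] rpy [3.139e+00 1.000e-03 1.510e+00] t 3.72 w 0.352
slide cm total [ 0.32 -0.01  0.17] turn [ 0.002  0.001 -0.005] min rows 1.0
```

View pics/w2.png

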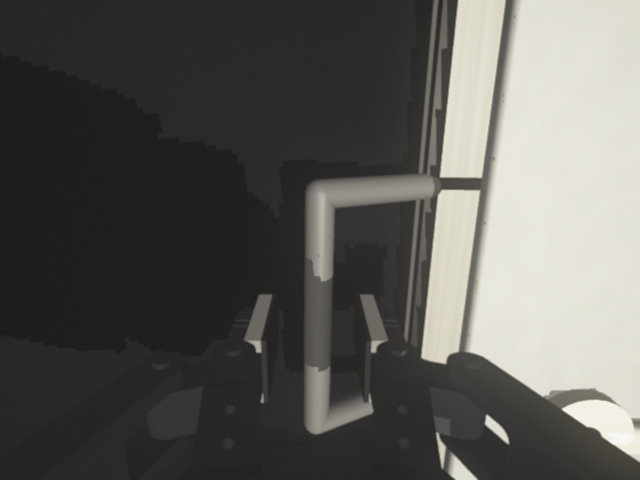

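The handle bar (x≈318 px) lies between the two pads. I'll close on it.

Request:
play_rows:
  newtons: 50
  series:
    - {"slide":[0,0,0],"turn":[0,0,0],"hand":0}
    - {"slide":[0,0,0],"turn":[0,0,0],"hand":0}
    - {"slide":[0,0,0],"turn":[0,0,0],"hand":0}
    - {"slide":[0,0,0],"turn":[0,0,0],"hand":0}
    - {"slide":[0,0,0],"turn":[0,0,0],"hand":0}

```text
time_s: 4.18
tool_pos: [0.5932, -0.1226, 0.049]
orientation: [3.138, 0.001, 1.51]
force: [1.2, -0.4, -9.1]
width: 0.092
```

Request:
play_rows:
  series:
    - {"slide":[0,-1,0],"turn":[0,0,0],"hand":0}
    - {"slide":[0,-1,0],"turn":[0,0,0],"hand":0}
    - {"slide":[0,-1,0],"turn":[0,0,0],"hand":0}
    - {"slide":[0,-1,0],"turn":[0,0,0],"hand":0}

```text
time_s: 4.52
tool_pos: [0.5547, -0.1198, 0.049]
orientation: [3.135, 0.0, 1.51]
force: [2.9, 0.4, -10.0]
width: 0.088
```

Request:
play_rows:
  series:
    - {"slide":[0,-1,0],"turn":[0,0,0],"hand":0}
    - {"slide":[0,-1,0],"turn":[0,0,0],"hand":0}
    - {"slide":[0,-1,0],"turn":[0,0,0],"hand":0}
    - {"slide":[0,-1,0],"turn":[0,0,0],"hand":0}
    - {"slide":[0,-1,0],"turn":[0,0,0],"hand":0}
    - {"slide":[0,-1,0],"turn":[0,0,0],"hand":0}
    - {"slide":[0,-1,0],"turn":[0,0,0],"hand":0}
    - {"slide":[0,-1,0],"turn":[0,0,0],"hand":0}
    - {"slide":[0,-1,0],"turn":[0,0,0],"hand":0}
    - {"slide":[0,-1,0],"turn":[0,0,0],"hand":0}
    - {"slide":[0,-0.5,0],"turn":[0,0,0],"hand":0}

```text
time_s: 5.43
tool_pos: [0.4452, -0.1117, 0.049]
orientation: [3.132, -0.002, 1.511]
force: [1.7, 1.0, -13.0]
width: 0.086
```

Request:
play_rows:
  series:
    - {"slide":[0,-0.5,0],"turn":[0,0,0],"hand":0}
    - {"slide":[0,-0.5,0],"turn":[0,0,0],"hand":0}
    - {"slide":[0,-0.5,0],"turn":[0,0,0],"hand":0}

```text
time_s: 5.68
tool_pos: [0.4415, -0.1122, 0.0506]
orientation: [3.106, -0.006, 1.513]
force: [32.9, 5.8, -36.0]
width: 0.094
```

Reached the out stop (33 N along x). I'll release and rise.

Request:
play_rows:
  series:
    - {"slide":[0,0.2,0],"turn":[0.03,0,0],"hand":3.2}
    - {"slide":[0,0,0],"turn":[0,0,0],"hand":3.2}
    - {"slide":[0,0,0],"turn":[0,0,0],"hand":3.2}
    - {"slide":[0,0,-1],"turn":[0,0,0],"hand":3.2}
    - {"slide":[0,0,-3],"turn":[0,0,0],"hand":3.2}
    - {"slide":[0,0,-3],"turn":[0,0,0],"hand":3.2}
    - {"slide":[0,0,-3],"turn":[0,0,0],"hand":3.2}
    - {"slide":[0,0,-3],"turn":[0,0,0],"hand":3.2}
    - {"slide":[0,0,-3],"turn":[0,0,0],"hand":3.2}
    - {"slide":[0,0,0],"turn":[0,0,0],"hand":3.2}

```text
time_s: 6.52
tool_pos: [0.4404, -0.1136, 0.22]
orientation: [3.129, -0.003, 1.514]
force: [0.5, 0.1, 0.3]
width: 0.373
```

```bash
python3 - <<'E'
from h import *
f=show("top","top2.png",(140,120,440,345),2.6)
for l in levers(f): print(l)
show("wrist","w3.png"); show("scene","sc3.png")
plan(.41,-.11,.30,3.0)
E
```

```text
([233.0, 234.0], [574.6, 186.0], [24.940460205078125, 145.0648193359375], np.float32(4.2109785))
([164.0, 238.0], [567.2, 372.5], [26.39046859741211, 113.4164047241211], np.float32(-2.8563597))
([199.0, 294.0], [413.1, 275.4], [24.375669479370117, 116.30223083496094], np.float32(0.4246642))
([233.0, 293.0], [414.0, 185.0], [24.53713035583496, 86.85496520996094], np.float32(-16.785183))
pos [ 0.4389 -0.1128  0.2149] rpy [ 3.136 -0.006  1.514] t 6.67 w 0.374
slide cm total [ 0.16 -2.85 -8.53] turn [ 0.009  0.    -1.486] min rows 12.0
```

View pics/top2.png

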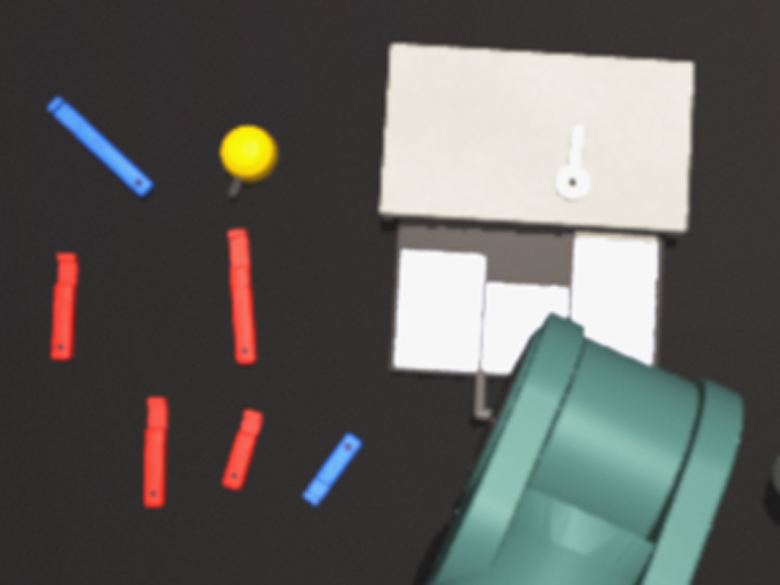

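View pics/sc3.png

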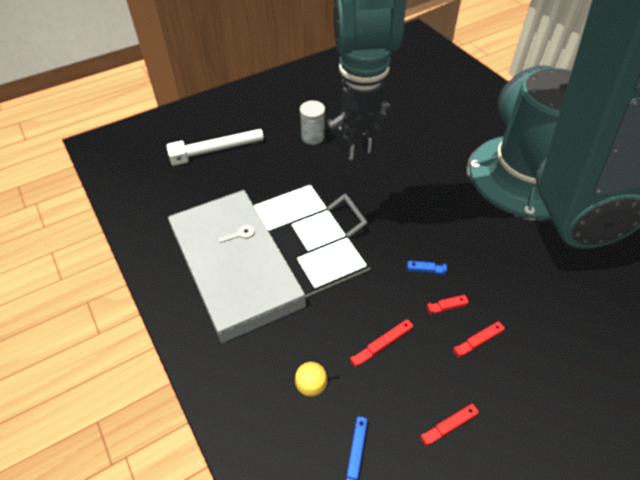

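View pics/w3.png

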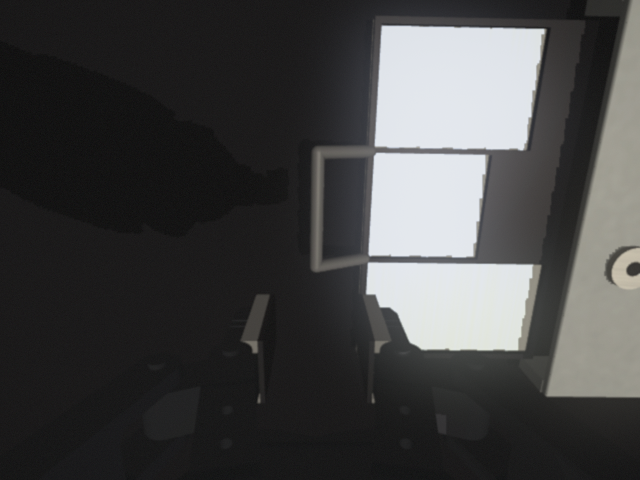

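The tray is out, with white row floors. Medium is at (455,90) px in the wrist view, short at (425,205) and long at (450,305). Next I'll work out the row centres.

```bash
python3 - <<'E'
from h import *
f=grab_frame("wrist"); g=grab_frame("top")
def quads(f,thr=185):
    m=(f["image"].min(2)>thr).astype(np.uint8)
    n,l,s,c=cv2.connectedComponentsWithStats(m)
    for k in range(1,n):
        if s[k,4]<800: continue
        v,u=np.where(l==k); W=p2w(f,np.stack([u,v],1),.010)
        r=cv2.minAreaRect((W*1000).astype(np.float32)); print(c[k].round(),np.round(r[0],1),np.round(r[1],1),round(r[2],2))
print("wrist");quads(f);print("top");quads(g)
for n,q in [("medium",[(380,25),(546,28),(528,150),(375,150)]),("short",[(372,153),(490,155),(476,257),(369,257)]),("long",[(367,263),(540,264),(524,352),(365,345)])]:
    W=p2w(f,q,.010); print(n,W.round(4).tolist(),W.mean(0).round(4))
print(p2w(f,[(318,152),(318,265)],.035))
E
```

```text
wrist
[460.  87.] [556.  -22.8] [ 87.8 121.9] 85.78
[429. 206.] [ 534.3 -113.6] [87.4 91.9] 85.82
[458. 305.] [ 554.8 -208.4] [ 85.4 146.5] 85.61
top
[346. 172.] [ 744.4 -131.3] [327.4 182.9] 85.82
[479. 211.] [ 617.  -501.7] [ 47.  247.4] 77.88
[340. 237.] [ 561.  -116.9] [138.7 287. ] 3.28
medium [[0.4951, 0.0261], [0.6176, 0.0173], [0.6127, -0.0705], [0.4901, -0.0635]] [ 0.5539 -0.0226]
short [[0.4877, -0.0657], [0.5825, -0.0727], [0.5763, -0.159], [0.4837, -0.1535]] [ 0.5325 -0.1127]
long [[0.4818, -0.1589], [0.6325, -0.1687], [0.6266, -0.2556], [0.4784, -0.2393]] [ 0.5548 -0.2056]
[[ 0.44431376 -0.06086001]
 [ 0.43945378 -0.14925127]]
```

Request:
play_rows:
  series:
    - {"slide":[0,0,0],"turn":[0,0,-0.12],"hand":4.5}
    - {"slide":[0,0,0],"turn":[0,0,-0.12],"hand":4.5}
    - {"slide":[0,0,0],"turn":[0,0,-0.12],"hand":4.5}
    - {"slide":[0,0,0],"turn":[0,0,-0.12],"hand":4.5}
    - {"slide":[0,0,0],"turn":[0,0,-0.12],"hand":4.5}
    - {"slide":[0,0,0],"turn":[0,0,-0.12],"hand":4.5}
    - {"slide":[0,0,0],"turn":[0,0,-0.12],"hand":4.5}
    - {"slide":[0,0,0],"turn":[0,0,-0.12],"hand":4.5}
    - {"slide":[0,0,0],"turn":[0,0,-0.12],"hand":4.5}
    - {"slide":[0,0,0],"turn":[0,0,-0.12],"hand":4.5}
    - {"slide":[0,0,0],"turn":[0,0,-0.09],"hand":4.5}

```text
time_s: 7.68
tool_pos: [0.4324, -0.1101, 0.2008]
orientation: [3.131, -0.021, 2.855]
force: [-0.6, -1.0, 0.4]
width: 0.525
```

```bash
python3 - <<'E'
from h import *
plan(.414,.185,.2,2.845)
print(state()['q'].round(2))
E
```

```text
pos [ 0.4324 -0.1101  0.2008] rpy [ 3.131 -0.021  2.855] t 7.68 w 0.525
slide cm total [10.12 27.78  0.57] turn [ 0.01  -0.021  0.009] min rows 8.0
[-0.44  0.17 -0.33  1.09  0.01 -0.15]
```

Request:
play_rows:
  series:
    - {"slide":[1,2.8,0],"turn":[0.01,-0.02,0.01],"hand":4.5}
    - {"slide":[1,2.8,0],"turn":[0,0,0],"hand":4.5}
    - {"slide":[1,2.8,0],"turn":[0,0,0],"hand":4.5}
    - {"slide":[1,2.8,0],"turn":[0,0,0],"hand":4.5}
    - {"slide":[1,2.8,0],"turn":[0,0,0],"hand":4.5}
    - {"slide":[1,2.8,0],"turn":[0,0,0],"hand":4.5}
    - {"slide":[1,2.8,0],"turn":[0,0,0],"hand":4.5}
    - {"slide":[1,2.8,0],"turn":[0,0,0],"hand":4.5}
    - {"slide":[1,2.8,0],"turn":[0,0,0],"hand":4.5}
    - {"slide":[0,0,0],"turn":[0,0,0],"hand":4.5}
    - {"slide":[0,0,0],"turn":[0,0,0],"hand":4.5}

```text
time_s: 8.6
tool_pos: [0.4105, 0.168, 0.1887]
orientation: [-3.136, -0.02, 2.851]
force: [0.2, -0.0, -0.6]
width: 0.529
```

```bash
python3 - <<'E'
from h import *
f=show("wrist","w4.png")
for l in levers(f): print(l)
g=show("top","top4.png")
for l in levers(g): print(l)
m=(g["image"].min(2)>185).astype(np.uint8)
n,l,s,c=cv2.connectedComponentsWithStats(m)
for k in range(1,n):
    if s[k,4]<500: continue
    v,u=np.where(l==k); W=p2w(g,np.stack([u,v],1),.010); r=cv2.minAreaRect((W*1000).astype(np.float32)); print(c[k].round(),np.round(r[0],1),np.round(r[1],1),round(r[2],2))
plan(.414,.185,.1,2.845)
E
```

```text
([459.0, 184.0], [411.4, 277.2], [39.61293411254883, 113.81380462646484], np.float32(2.7147768))
([343.0, 213.0], [412.3, 186.0], [20.541629791259766, 83.17537689208984], np.float32(-16.1099))
([608.0, 327.0], [563.5, 371.6], [27.535343170166016, 118.71538543701172], np.float32(-2.2766612))
([373.0, 360.0], [543.4, 178.2], [14.609719276428223, 92.30792999267578], np.float32(-3.1424627))
([233.0, 234.0], [574.6, 186.0], [24.940460205078125, 145.0648193359375], np.float32(4.2109785))
([164.0, 238.0], [567.2, 372.5], [26.39046859741211, 113.4164047241211], np.float32(-2.8563597))
([236.0, 284.0], [434.4, 178.2], [22.883953094482422, 43.812931060791016], np.float32(-15.926845))
[346. 172.] [ 744.4 -131.3] [327.4 182.9] 85.82
[479. 211.] [ 617.  -501.7] [ 47.  247.4] 77.88
[344. 241.] [ 563.6 -116.6] [274.5 152.6] 86.1
pos [0.4108 0.1669 0.189 ] rpy [-3.136 -0.02   2.849] t 8.7 w 0.528
slide cm total [0.04 1.87 8.89] turn [-0.006 -0.02   0.004] min rows 3.0
```

View pics/w4.png

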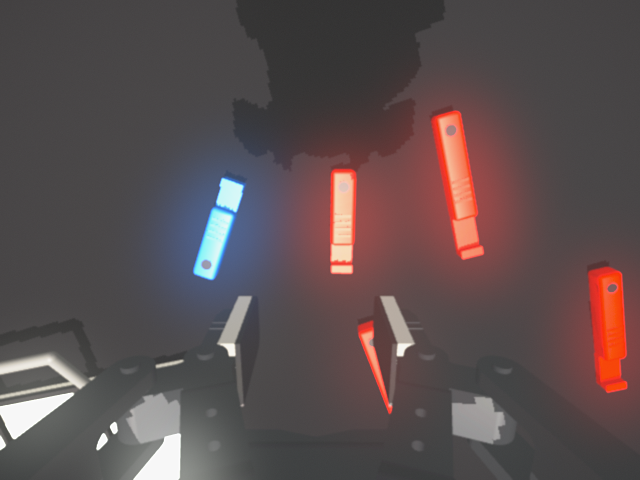

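View pics/top4.png

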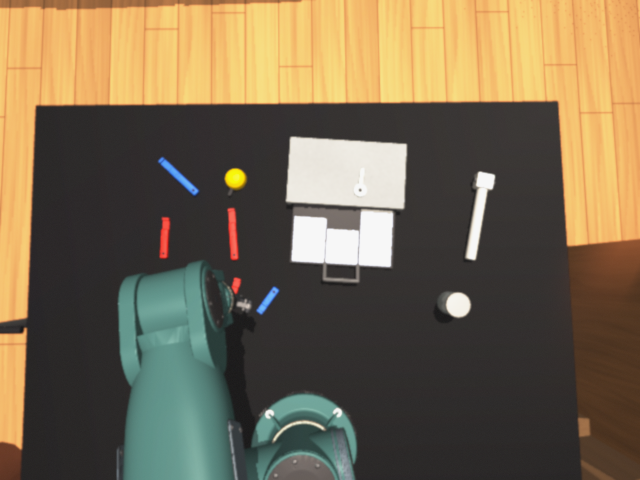

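The wrist view shows the red short lever at (343,213), with the blue one beside it at (220,228). The top view shows no further red levers. I'll descend on the short one.

Request:
play_rows:
  series:
    - {"slide":[0,0.9,2],"turn":[-0.006,-0.02,-0.004],"hand":4.5}
    - {"slide":[0,0.9,2],"turn":[0,0,0],"hand":4.5}
    - {"slide":[0,0,2],"turn":[0,0,0],"hand":4.5}
    - {"slide":[0,0,2],"turn":[0,0,0],"hand":4.5}
    - {"slide":[0,0,2],"turn":[0,0,0],"hand":4.5}
    - {"slide":[0,0,0],"turn":[0,0,0],"hand":4.5}

```text
time_s: 9.2
tool_pos: [0.4174, 0.1784, 0.0848]
orientation: [3.141, 0.003, 2.844]
force: [-0.6, -0.8, -0.4]
width: 0.531
```

```bash
python3 - <<'E'
from h import *
f=show("wrist","w5.png")
for l in levers(f): print(l)
plan(.4125,.1855,.031,2.857)
E
```

```text
([508.0, 203.0], [410.3, 277.2], [44.12022018432617, 115.62451934814453], np.float32(-0.6028533))
([448.0, 165.0], [385.9, 252.7], [6.529603004455566, 24.557680130004883], np.float32(-11.717213))
([338.0, 248.0], [413.8, 190.3], [44.58971405029297, 84.8603515625], np.float32(-16.300772))
([376.0, 308.0], [447.4, 201.3], [3.713108777999878, 16.367969512939453], np.float32(-14.614444))
([372.0, 409.0], [509.6, 182.9], [19.893272399902344, 29.708642959594727], np.float32(2.3690376))
pos [0.418  0.1785 0.0864] rpy [3.141 0.004 2.844] t 9.25 w 0.525
slide cm total [0.75 0.5  5.53] turn [ 0.001  0.004 -0.013] min rows 2.0
```

View pics/w5.png

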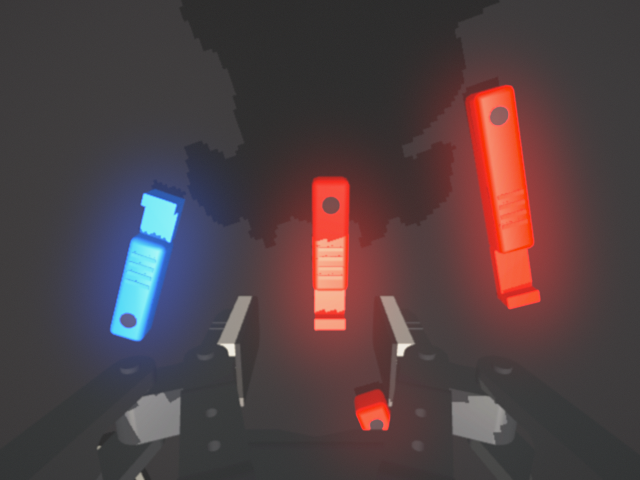

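Request:
play_rows:
  series:
    - {"slide":[0.4,0.25,1.5],"turn":[0,0,-0.01],"hand":4.5}
    - {"slide":[0.35,0.25,1.5],"turn":[0,0,0],"hand":4.5}
    - {"slide":[0,0,1.5],"turn":[0,0,0],"hand":4.5}
    - {"slide":[0,0,0.5],"turn":[0,0,0],"hand":4.5}
    - {"slide":[0,0,0],"turn":[0,0,0],"hand":4.5}
    - {"slide":[0,0,0],"turn":[0,0,0],"hand":4.5}

```text
time_s: 9.75
tool_pos: [0.4166, 0.1827, 0.0409]
orientation: [3.138, 0.01, 2.848]
force: [0.0, -0.5, 0.2]
width: 0.53
```

```bash
python3 - <<'E'
from h import *
f=show("wrist","w6.png")
plan(.4125,.1855,.031,2.857)
E
```

```text
pos [0.4168 0.1827 0.041 ] rpy [3.138 0.01  2.848] t 9.8 w 0.528
slide cm total [0.5  0.14 1.  ] turn [ 0.004  0.01  -0.009] min rows 1.0
```

View pics/w6.png

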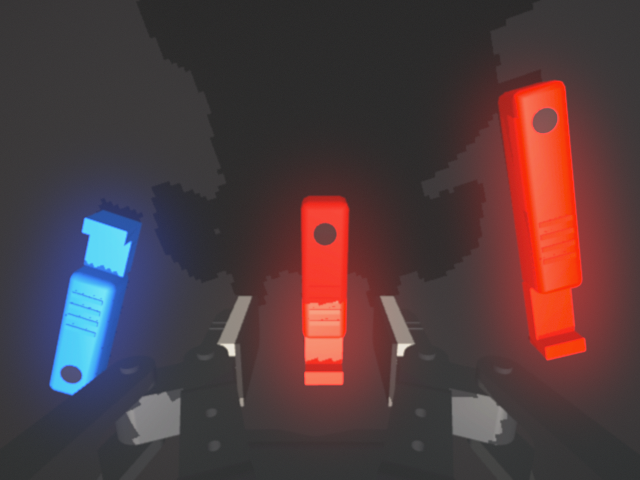

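Request:
play_rows:
  series:
    - {"slide":[0.5,0.1,0.5],"turn":[0,0.01,-0.01],"hand":4.5}
    - {"slide":[0.3,0.1,0.5],"turn":[0,0,0],"hand":4.5}
    - {"slide":[0,0,0.2],"turn":[0,0,0],"hand":4.5}
    - {"slide":[0,0,0],"turn":[0,0,0],"hand":4.5}
    - {"slide":[0,0,0],"turn":[0,0,0],"hand":4.5}

```text
time_s: 10.22
tool_pos: [0.4104, 0.1875, 0.0302]
orientation: [3.136, 0.002, 2.859]
force: [0.2, 0.4, 0.4]
width: 0.525
```

```bash
python3 - <<'E'
from h import *
plan(.4125,.1855,.031,2.857)
E
```

```text
pos [0.4104 0.1875 0.0302] rpy [3.136e+00 2.000e-03 2.859e+00] t 10.22 w 0.525
slide cm total [-0.25 -0.14 -0.08] turn [0.005 0.002 0.002] min rows 1.0
```

Request:
play_rows:
  newtons: 60
  series:
    - {"slide":[-0.2,-0.1,0],"turn":[0,0,0],"hand":0.5}
    - {"slide":[0,0,0],"turn":[0,0,0],"hand":0.5}
    - {"slide":[0,0,0],"turn":[0,0,0],"hand":0.5}
    - {"slide":[0,0,0],"turn":[0,0,0],"hand":0.5}
    - {"slide":[0,0,0],"turn":[0,0,0],"hand":0.5}
    - {"slide":[0,0,-1],"turn":[0,0,0],"hand":0.5}
    - {"slide":[0,0,-2],"turn":[0,0,0],"hand":0.5}
    - {"slide":[0,0,-3],"turn":[0,0,0],"hand":0.5}
    - {"slide":[0,0,-3],"turn":[0,0,0],"hand":0.5}
    - {"slide":[0,0,-2],"turn":[0,0,0],"hand":0.5}
    - {"slide":[0,0,0],"turn":[0,0,0],"hand":0.5}

```text
time_s: 11.13
tool_pos: [0.4107, 0.1848, 0.1444]
orientation: [3.138, -0.001, 2.858]
force: [0.8, 0.3, -1.1]
width: 0.189
```

```bash
python3 - <<'E'
from h import *
show("wrist","w7.png")
plan(.534,-.114,.14,np.pi-.072)
E
```

```text
pos [0.4104 0.1847 0.143 ] rpy [ 3.139e+00 -2.000e-03  2.858e+00] t 11.18 w 0.188
slide cm total [-20.21 -25.23   0.18] turn [ 0.003 -0.002 -0.211] min rows 8.0
```

View pics/w7.png

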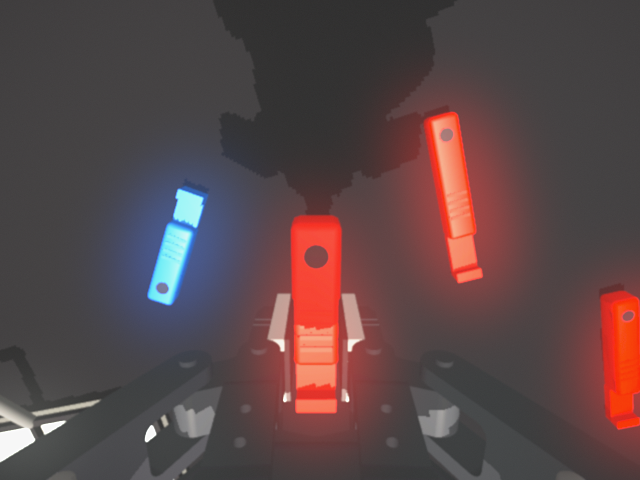

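```bash
cat >> h.py <<'E'
def held(f,a,b,dz=0.031):
    s=state(); p=s["tool_pos"]; yw=s["orientation"][2]
    A=p2w(f,a,p[2]-dz+.016)[0]; B=p2w(f,b,p[2]-dz+.0135)[0]
    c=(A+B)/2-p[:2]; ux=np.array([np.cos(yw),np.sin(yw)]); uy=np.array([np.sin(yw),-np.cos(yw)])
    print("len",np.linalg.norm(A-B),"centre off tool x,y (mm)",1000*c@ux,1000*c@uy,"angle rel",np.degrees(np.arctan2((A-B)@uy,(A-B)@ux)))
E
python3 - <<'E'
from h import *
f=grab_frame("wrist"); held(f,(316,217),(316,411))
E
```

```text
len 0.08319077782358673 centre off tool x,y (mm) -0.2762767461076399 -1.0690148294189077 angle rel -0.03783167040119033
```

Request:
play_rows:
  series:
    - {"slide":[-1,-1.2,0],"turn":[0,0,0],"hand":0.5}
    - {"slide":[-1.5,-1.9,0],"turn":[0,0,0],"hand":0.5}
    - {"slide":[-1.5,-1.9,0],"turn":[0,0,0],"hand":0.5}
    - {"slide":[-1.5,-1.9,0],"turn":[0,0,0],"hand":0.5}
    - {"slide":[-1.5,-1.9,0],"turn":[0,0,0],"hand":0.5}
    - {"slide":[-1.5,-1.9,0],"turn":[0,0,0],"hand":0.5}
    - {"slide":[-1.5,-1.9,0],"turn":[0,0,0],"hand":0.5}
    - {"slide":[-1.5,-1.9,0],"turn":[0,0,0],"hand":0.5}
    - {"slide":[-1.5,-1.9,0],"turn":[0,0,0],"hand":0.5}
    - {"slide":[-1.5,-1.9,0],"turn":[0,0,0],"hand":0.5}
    - {"slide":[-1.5,-1.9,0],"turn":[0,0,0],"hand":0.5}
    - {"slide":[-1.5,-1.9,0],"turn":[0,0,0],"hand":0.5}
    - {"slide":[-1.5,-1.9,0],"turn":[0,0,0],"hand":0.5}
    - {"slide":[-1,-1.2,0],"turn":[0,0,0],"hand":0.5}
    - {"slide":[0,0,0],"turn":[0,0,-0.1],"hand":0.5}
    - {"slide":[0,0,0],"turn":[0,0,-0.1],"hand":0.5}
    - {"slide":[0,0,0],"turn":[0,0,0],"hand":0.5}

```text
time_s: 12.65
tool_pos: [0.5271, -0.1276, 0.1148]
orientation: [3.135, -0.035, 3.067]
force: [0.0, -0.4, -0.2]
width: 0.187
```

```bash
python3 - <<'E'
from h import *
plan(.534,-.114,.043,np.pi-.072)
E
```

```text
pos [ 0.5271 -0.1276  0.1148] rpy [ 3.135 -0.035  3.067] t 12.65 w 0.187
slide cm total [-0.84  1.36  7.16] turn [ 0.007 -0.035 -0.003] min rows 2.0
```

Request:
play_rows:
  series:
    - {"slide":[-0.4,0.7,1],"turn":[0.007,-0.035,0],"hand":0.5}
    - {"slide":[-0.3,0.6,1],"turn":[0,0,0],"hand":0.5}
    - {"slide":[0,0,1],"turn":[0,0,0],"hand":0.5}
    - {"slide":[0,0,1],"turn":[0,0,0],"hand":0.5}
    - {"slide":[0,0,0],"turn":[0,0,0],"hand":0.5}
    - {"slide":[0,0,0],"turn":[0,0,0],"hand":0.5}

```text
time_s: 13.15
tool_pos: [0.533, -0.1116, 0.0688]
orientation: [3.14, -0.007, 3.053]
force: [0.6, 0.0, -1.1]
width: 0.187
```

```bash
python3 - <<'E'
from h import *
show("wrist","w8.png")
plan(.534,-.114,.043,np.pi-.072)
E
```

```text
pos [ 0.533  -0.1116  0.0688] rpy [ 3.14  -0.007  3.053] t 13.2 w 0.184
slide cm total [-0.14 -0.23  2.58] turn [ 0.002 -0.007 -0.016] min rows 1.0
```

View pics/w8.png

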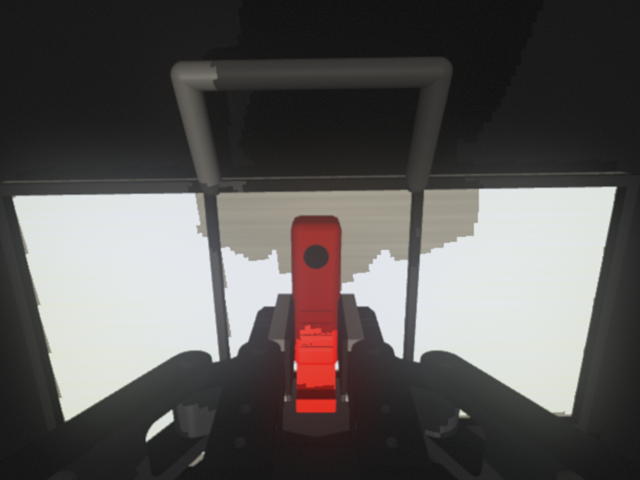

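Request:
play_rows:
  series:
    - {"slide":[-0.1,-0.2,0.8],"turn":[0,-0.007,-0.015],"hand":0.5}
    - {"slide":[0,0,0.8],"turn":[0,0,0],"hand":0.5}
    - {"slide":[0,0,0.5],"turn":[0,0,0],"hand":0.5}
    - {"slide":[0,0,0.2],"turn":[0,0,0],"hand":0.5}
    - {"slide":[0,0,0],"turn":[0,0,0],"hand":0.5}

```text
time_s: 13.62
tool_pos: [0.5346, -0.1134, 0.0458]
orientation: [3.14, 0.0, 3.065]
force: [-0.9, 0.5, -0.0]
width: 0.187
```

```bash
python3 - <<'E'
from h import *
plan(.534,-.114,.043,np.pi-.072)
E
```

```text
pos [ 0.5346 -0.1134  0.0458] rpy [3.14  0.    3.065] t 13.62 w 0.187
slide cm total [ 0.05 -0.07  0.28] turn [ 0.002  0.    -0.005] min rows 1.0
```

Request:
play_rows:
  series:
    - {"slide":[0,0,0.3],"turn":[0,0,0],"hand":0.5}
    - {"slide":[0,0,0.1],"turn":[0,0,0],"hand":0.5}
    - {"slide":[0,0,0],"turn":[0,0,0],"hand":0.5}
    - {"slide":[0,0,0],"turn":[0,0,0],"hand":3.5}
    - {"slide":[0,0,0],"turn":[0,0,0],"hand":3.5}
    - {"slide":[0,0,0],"turn":[0,0,0],"hand":3.5}
    - {"slide":[0,0,-1],"turn":[0,0,0],"hand":3.5}
    - {"slide":[0,0,-3],"turn":[0,0,0],"hand":3.5}
    - {"slide":[0,0,-3],"turn":[0,0,0],"hand":3.5}
    - {"slide":[0,0,-3],"turn":[0,0,0],"hand":3.5}
    - {"slide":[0,0,-3],"turn":[0,0,0],"hand":4.5}
    - {"slide":[0,0,0],"turn":[0,0,0],"hand":4.5}

```text
time_s: 14.62
tool_pos: [0.5334, -0.1131, 0.1807]
orientation: [3.14, -0.002, 3.064]
force: [-0.5, -0.5, -0.3]
width: 0.526
```

```bash
python3 - <<'E'
from h import *
f=show("wrist","w9.png")
for l in levers(f,.023): print(l)
g=grab_frame("top")
for l in levers(g): print(l)
plan(.5745,.186,.2,np.pi+.07)
E
```

```text
([315.0, 224.0], [530.2, -114.4], [16.166976928710938, 69.83667755126953], np.float32(-4.9180217))
([315.0, 279.0], [571.3, -117.8], [4.836899280548096, 13.541534423828125], np.float32(85.52624))
([233.0, 234.0], [574.6, 186.0], [24.940460205078125, 145.0648193359375], np.float32(4.2109785))
([164.0, 238.0], [567.2, 372.5], [26.39046859741211, 113.4164047241211], np.float32(-2.8563597))
([199.0, 294.0], [413.1, 275.4], [24.375669479370117, 116.30223083496094], np.float32(0.4246642))
pos [ 0.5322 -0.1126  0.1764] rpy [ 3.138 -0.006  3.064] t 14.72 w 0.526
slide cm total [-1.89 30.11 -2.27] turn [ 0.004 -0.006 -0.148] min rows 8.0
```

View pics/w9.png

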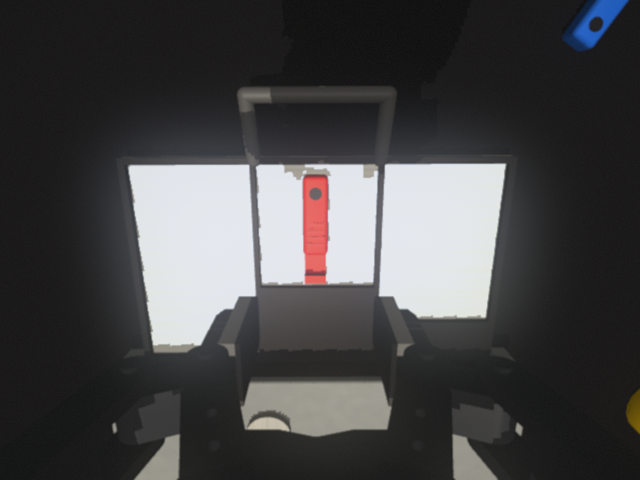

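The short lever lies flat in the middle row at (315,230). Next is the long lever at (0.575,0.186).

Request:
play_rows:
  series:
    - {"slide":[-0.1,1.5,-0.3],"turn":[0,0,0],"hand":4.5}
    - {"slide":[-0.1,2.3,-0.3],"turn":[0,0,0],"hand":4.5}
    - {"slide":[-0.1,2.3,-0.3],"turn":[0,0,0],"hand":4.5}
    - {"slide":[-0.1,2.3,-0.3],"turn":[0,0,0],"hand":4.5}
    - {"slide":[-0.1,2.3,-0.3],"turn":[0,0,0],"hand":4.5}
    - {"slide":[-0.1,2.3,-0.3],"turn":[0,0,0],"hand":4.5}
    - {"slide":[-0.1,2.3,-0.3],"turn":[0,0,0],"hand":4.5}
    - {"slide":[-0.1,2.3,-0.3],"turn":[0,0,0],"hand":4.5}
    - {"slide":[-0.1,2.3,-0.3],"turn":[0,0,0],"hand":4.5}
    - {"slide":[-0.1,2.3,-0.3],"turn":[0,0,0],"hand":4.5}
    - {"slide":[-0.1,2.3,-0.3],"turn":[0,0,0],"hand":4.5}
    - {"slide":[-0.1,2.3,-0.3],"turn":[0,0,0],"hand":4.5}
    - {"slide":[-0.1,2.3,-0.3],"turn":[0,0,0],"hand":4.5}
    - {"slide":[-0.1,1,-0.1],"turn":[0,0,0],"hand":4.5}
    - {"slide":[0,0,0],"turn":[0,0,-0.07],"hand":4.5}
    - {"slide":[0,0,0],"turn":[0,0,-0.07],"hand":4.5}
    - {"slide":[0,0,0],"turn":[0,0,0],"hand":4.5}

```text
time_s: 16.13
tool_pos: [0.5626, 0.2003, 0.2004]
orientation: [3.136, -0.036, -3.076]
force: [-0.9, -0.3, -0.5]
width: 0.525
```

```bash
python3 - <<'E'
from h import *
f=show("wrist","w10.png")
for l in levers(f): print(l)
g=grab_frame("top")
for l in levers(g): print(l)
plan(.5745,.186,.1,np.pi+.07)
E
```

```text
([438.0, 31.0], [414.4, 277.1], [17.490755081176758, 40.98979568481445], np.float32(-0.99081653))
([428.0, 86.0], [451.2, 275.5], [18.308551788330078, 30.700353622436523], np.float32(-0.7194701))
([299.0, 231.0], [569.7, 186.8], [18.76886558532715, 131.25596618652344], np.float32(4.1980076))
([530.0, 240.0], [565.7, 373.0], [22.804933547973633, 111.22958374023438], np.float32(-2.4445086))
([301.0, 317.0], [640.5, 192.4], [7.389832973480225, 17.01038932800293], np.float32(-86.38138))
([231.0, 214.0], [629.6, 190.5], [22.051856994628906, 33.58612823486328], np.float32(0.08626523))
([234.0, 246.0], [542.2, 183.5], [24.64232063293457, 74.4198226928711], np.float32(0.15185139))
([342.0, 249.0], [529.8, -114.9], [11.049952507019043, 58.06188201904297], np.float32(-1.1117463))
pos [0.5627 0.1999 0.2006] rpy [ 3.137 -0.035 -3.082] t 16.23 w 0.532
slide cm total [-1.45 -1.51 10.01] turn [ 0.005 -0.035 -0.011] min rows 3.0
```

View pics/w10.png

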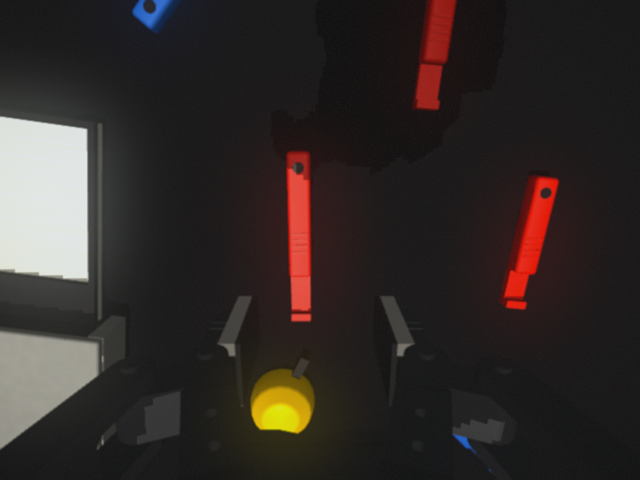

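The long lever is at (300,235) and the bell beyond it at (283,400). I'll descend.

Request:
play_rows:
  series:
    - {"slide":[-0.6,-0.7,2.5],"turn":[0.005,-0.035,-0.01],"hand":4.5}
    - {"slide":[-0.6,-0.6,2.5],"turn":[0,0,0],"hand":4.5}
    - {"slide":[0,0,2.5],"turn":[0,0,0],"hand":4.5}
    - {"slide":[0,0,2.5],"turn":[0,0,0],"hand":4.5}
    - {"slide":[0,0,2.5],"turn":[0,0,0],"hand":4.5}
    - {"slide":[0,0,1],"turn":[0,0,0],"hand":4.5}
    - {"slide":[0,0,0],"turn":[0,0,0],"hand":4.5}
    - {"slide":[0,0,0],"turn":[0,0,0],"hand":4.5}

```text
time_s: 16.9
tool_pos: [0.5746, 0.1831, 0.0593]
orientation: [-3.141, 0.001, -3.095]
force: [0.7, 0.2, 1.2]
width: 0.528
```

```bash
python3 - <<'E'
from h import *
f=show("wrist","w11.png")
plan(.574,.187,.031,-3.07)
E
```

```text
pos [0.5747 0.1831 0.0595] rpy [-3.141e+00  1.000e-03 -3.095e+00] t 16.95 w 0.524
slide cm total [0.06 0.39 2.85] turn [-0.001  0.001 -0.025] min rows 1.0
```

View pics/w11.png

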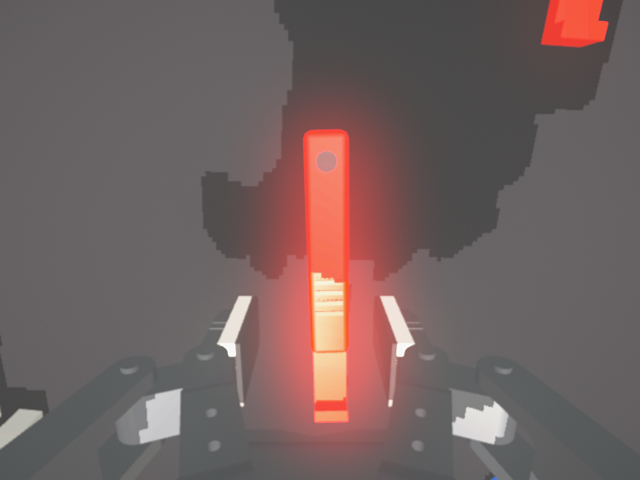

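Request:
play_rows:
  series:
    - {"slide":[0,0.3,1],"turn":[0,0,-0.03],"hand":4.5}
    - {"slide":[0,0.1,1],"turn":[0,0,0],"hand":4.5}
    - {"slide":[0,0,0.7],"turn":[0,0,0],"hand":4.5}
    - {"slide":[0,0,0],"turn":[0,0,0],"hand":4.5}
    - {"slide":[0,0,0],"turn":[0,0,0],"hand":4.5}

```text
time_s: 17.37
tool_pos: [0.5763, 0.1877, 0.0326]
orientation: [-3.141, 0.006, -3.064]
force: [0.5, -0.2, 0.4]
width: 0.524
```

```bash
python3 - <<'E'
from h import *
plan(.574,.187,.031,-3.07)
E
```

```text
pos [0.5763 0.1877 0.0326] rpy [-3.141  0.006 -3.064] t 17.37 w 0.524
slide cm total [ 0.24 -0.05  0.16] turn [-0.     0.006  0.006] min rows 1.0
```

Request:
play_rows:
  newtons: 60
  series:
    - {"slide":[0.3,0,0.2],"turn":[0,0,0],"hand":4.5}
    - {"slide":[0,0,0],"turn":[0,0,0],"hand":0.5}
    - {"slide":[0,0,0],"turn":[0,0,0],"hand":0.5}
    - {"slide":[0,0,0],"turn":[0,0,0],"hand":0.5}
    - {"slide":[0,0,0],"turn":[0,0,0],"hand":0.5}
    - {"slide":[0,0,0],"turn":[0,0,0],"hand":0.5}
    - {"slide":[0,0,-1],"turn":[0,0,0],"hand":0.5}
    - {"slide":[0,0,-2],"turn":[0,0,0],"hand":0.5}
    - {"slide":[0,0,-3],"turn":[0,0,0],"hand":0.5}
    - {"slide":[0,0,-3],"turn":[0,0,0],"hand":0.5}
    - {"slide":[0,0,-2],"turn":[0,0,0],"hand":0.5}
    - {"slide":[0,0,0],"turn":[0,0,0],"hand":0.5}

```text
time_s: 18.37
tool_pos: [0.5714, 0.1872, 0.1488]
orientation: [-3.141, 0.005, -3.064]
force: [0.1, 0.4, -0.0]
width: 0.188
```

```bash
python3 - <<'E'
from h import *
show("wrist","w12.png")
plan(.557,-.208,.16,np.pi-.072)
E
```

```text
pos [0.5711 0.1872 0.1473] rpy [-3.141  0.004 -3.064] t 18.42 w 0.189
slide cm total [  4.46 -39.29  -1.27] turn [-0.     0.004  0.149] min rows 10.0
```

View pics/w12.png

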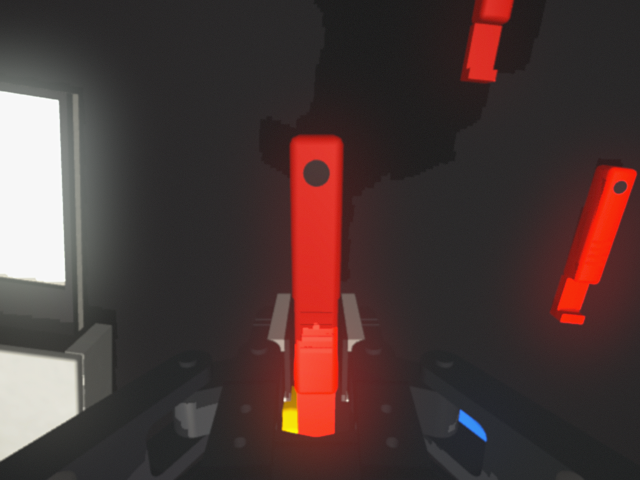

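```bash
python3 - <<'E'
from h import *
f=grab_frame("wrist"); s=state(); p=s["tool_pos"]
A=p2w(f,(316,138),p[2]-.0155)[0]; print(1000*np.linalg.norm(A-p[:2]))
E
```

```text
68.37975998810927
```

Request:
play_rows:
  series:
    - {"slide":[0.1,-1.3,-0.3],"turn":[0,0,0],"hand":0.5}
    - {"slide":[0.25,-2.3,-0.3],"turn":[0,0,0],"hand":0.5}
    - {"slide":[0.25,-2.3,-0.3],"turn":[0,0,0],"hand":0.5}
    - {"slide":[0.25,-2.3,-0.3],"turn":[0,0,0],"hand":0.5}
    - {"slide":[0.25,-2.3,-0.3],"turn":[0,0,0],"hand":0.5}
    - {"slide":[0.25,-2.3,-0.2],"turn":[0,0,0],"hand":0.5}
    - {"slide":[0.25,-2.3,-0.2],"turn":[0,0,0],"hand":0.5}
    - {"slide":[0.25,-2.3,-0.2],"turn":[0,0,0],"hand":0.5}
    - {"slide":[0.25,-2.3,-0.2],"turn":[0,0,0],"hand":0.5}
    - {"slide":[0.25,-2.3,-0.2],"turn":[0,0,0],"hand":0.5}
    - {"slide":[0.25,-2.3,-0.2],"turn":[0,0,0],"hand":0.5}
    - {"slide":[0.25,-2.3,-0.2],"turn":[0,0,0],"hand":0.5}
    - {"slide":[0.25,-2.3,-0.2],"turn":[0,0,0],"hand":0.5}
    - {"slide":[0.25,-2.3,-0.2],"turn":[0,0,0],"hand":0.5}
    - {"slide":[0.25,-2.3,-0.2],"turn":[0,0,0],"hand":0.5}
    - {"slide":[0.25,-2.3,-0.2],"turn":[0,0,0],"hand":0.5}
    - {"slide":[0.25,-1.5,-0.2],"turn":[0,0,0],"hand":0.5}
    - {"slide":[0,0,0],"turn":[0,0,0.075],"hand":0.5}
    - {"slide":[0,0,0],"turn":[0,0,0.07],"hand":0.5}
    - {"slide":[0,0,0],"turn":[0,0,0],"hand":0.5}

```text
time_s: 20.13
tool_pos: [0.5418, -0.2167, 0.1663]
orientation: [3.138, -0.034, 3.066]
force: [-0.8, 0.0, -1.2]
width: 0.19
```

```bash
python3 - <<'E'
from h import *
plan(.556,-.208,.043,np.pi-.072)
E
```

```text
pos [ 0.5418 -0.2167  0.1663] rpy [ 3.138 -0.034  3.066] t 20.13 w 0.19
slide cm total [-1.77  0.93 12.28] turn [ 0.004 -0.034 -0.004] min rows 4.0
```

Request:
play_rows:
  series:
    - {"slide":[-0.8,0.5,1.5],"turn":[0.004,-0.034,0],"hand":0.5}
    - {"slide":[-0.7,0.4,2],"turn":[0,0,0],"hand":0.5}
    - {"slide":[0,0,2],"turn":[0,0,0],"hand":0.5}
    - {"slide":[0,0,2],"turn":[0,0,0],"hand":0.5}
    - {"slide":[0,0,1.5],"turn":[0,0,0],"hand":0.5}
    - {"slide":[0,0,0.5],"turn":[0,0,0],"hand":0.5}
    - {"slide":[0,0,0],"turn":[0,0,0],"hand":0.5}
    - {"slide":[0,0,0],"turn":[0,0,0],"hand":0.5}

```text
time_s: 20.8
tool_pos: [0.5527, -0.2091, 0.0633]
orientation: [3.139, -0.006, 3.081]
force: [-0.1, 0.2, 0.2]
width: 0.188
```

```bash
python3 - <<'E'
from h import *
show("wrist","w13.png")
plan(.556,-.208,.043,np.pi-.072)
E
```

```text
pos [ 0.5528 -0.2091  0.0636] rpy [ 3.14  -0.006  3.081] t 20.85 w 0.19
slide cm total [-0.32  0.13  2.06] turn [ 0.002 -0.006  0.012] min rows 1.0
```

View pics/w13.png

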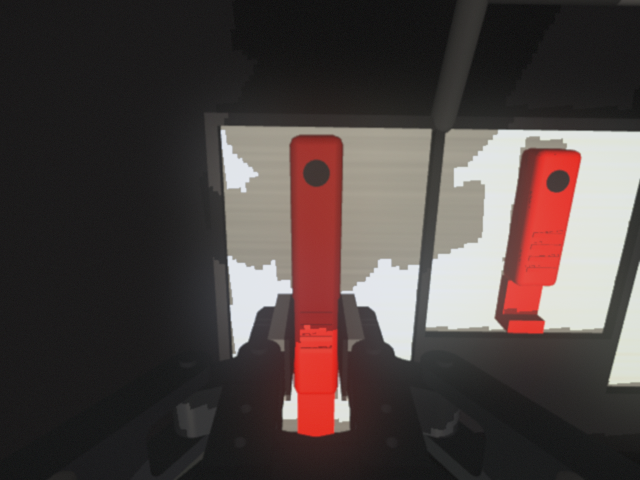

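```bash
python3 - <<'E'
from h import *
f=grab_frame("wrist"); p=state()["tool_pos"]
print("lever end",p2w(f,(316,138),p[2]-.0155),"pocket front floor",p2w(f,[(316,127.5)],.010),"rim inner top",p2w(f,[(316,127.5)],.016))
print(p2w(f,[(222,127),(434,128)],.012).mean(0), p2w(f,[(505,333)],.016))
E
```

```text
lever end [[ 0.48378534 -0.20636275]] pocket front floor [[ 0.48068566 -0.20607575]] rim inner top [[ 0.48065494 -0.20608971]]
[ 0.48097589 -0.20108794] [[ 0.57881698 -0.12279082]]
```

Request:
play_rows:
  series:
    - {"slide":[-0.3,0.1,0.6],"turn":[0,-0.006,0.012],"hand":0.5}
    - {"slide":[-0.2,0.1,0.7],"turn":[0,0,0],"hand":0.5}
    - {"slide":[0,0,0.4],"turn":[0,0,0],"hand":0.5}
    - {"slide":[0,0,0.2],"turn":[0,0,0],"hand":0.5}
    - {"slide":[0,0,0.1],"turn":[0,0,0],"hand":0.5}
    - {"slide":[0,0,0],"turn":[0,0,0],"hand":0.5}

```text
time_s: 21.4
tool_pos: [0.5602, -0.208, 0.0443]
orientation: [-3.141, 0.006, 3.069]
force: [0.5, 0.6, -0.3]
width: 0.189
```

```bash
python3 - <<'E'
from h import *
plan(.556,-.208,.043,np.pi-.072)
E
```

```text
pos [ 0.5602 -0.208   0.0443] rpy [-3.141  0.006  3.069] t 21.4 w 0.189
slide cm total [ 0.42 -0.03  0.13] turn [-0.     0.006 -0.001] min rows 1.0
```

Request:
play_rows:
  series:
    - {"slide":[0.3,0,0.1],"turn":[0,0.006,0],"hand":0.5}
    - {"slide":[0,0,0.1],"turn":[0,0,0],"hand":0.5}
    - {"slide":[0,0,0],"turn":[0,0,0],"hand":0.5}
    - {"slide":[0,0,0],"turn":[0,0,0],"hand":3.5}
    - {"slide":[0,0,0],"turn":[0,0,0],"hand":3.5}
    - {"slide":[0,0,0],"turn":[0,0,0],"hand":3.5}
    - {"slide":[0,0,-1],"turn":[0,0,0],"hand":3.5}
    - {"slide":[0,0,-3],"turn":[0,0,0],"hand":3.5}
    - {"slide":[0,0,-3],"turn":[0,0,0],"hand":3.5}
    - {"slide":[0,0,-3],"turn":[0,0,0],"hand":4.5}
    - {"slide":[0,0,-3],"turn":[0,0,0],"hand":4.5}
    - {"slide":[0,0,-2],"turn":[0,0,0],"hand":4.5}
    - {"slide":[0,0,0],"turn":[0,0,0],"hand":4.5}

```text
time_s: 22.48
tool_pos: [0.5556, -0.2071, 0.2031]
orientation: [3.141, -0.002, 3.069]
force: [-0.0, -0.1, 0.1]
width: 0.529
```

```bash
python3 - <<'E'
from h import *
f=show("wrist","w14.png")
g=grab_frame("top")
for l in levers(g): print(l)
plan(.567,.3725,.2,np.pi-.05)
E
```

```text
([164.0, 238.0], [567.2, 372.5], [26.39046859741211, 113.4164047241211], np.float32(-2.8563597))
([342.0, 249.0], [529.8, -114.9], [11.049952507019043, 58.06188201904297], np.float32(-1.1117463))
([199.0, 294.0], [413.1, 275.4], [24.375669479370117, 116.30223083496094], np.float32(0.4246642))
pos [ 0.5549 -0.2068  0.1996] rpy [ 3.14  -0.005  3.068] t 22.58 w 0.528
slide cm total [ 3.02 57.86  0.07] turn [ 0.002 -0.005 -0.023] min rows 15.0
```

View pics/w14.png

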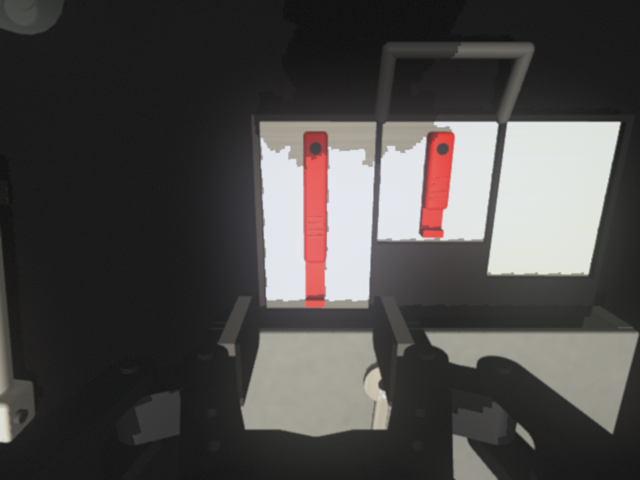

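```bash
python3 - <<'E'
from h import *
f=show("wrist","w15.png",(240,100,400,330),2.5)
print("front end",p2w(f,(316,132.5),.026),"tip",p2w(f,(315,306),.0235),"pocket",p2w(f,[(316,122),(315,308)],.010))
print("rim",p2w(f,[(316,122),(315,308)],.016))
E
```

```text
front end [[ 0.48695434 -0.20283236]] tip [[ 0.62324155 -0.21355386]] pocket [[ 0.47969708 -0.20226794]
 [ 0.6315921  -0.21416877]]
rim [[ 0.47973879 -0.20228478]
 [ 0.62867544 -0.21395382]]
```

View pics/w15.png

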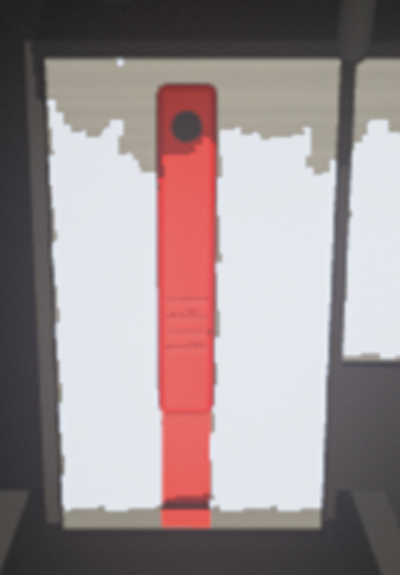

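The long lever is flat in its row, with gaps of about 7 mm at both ends. Next is medium A.

Request:
play_rows:
  series:
    - {"slide":[0.1,1.5,-0.3],"turn":[0,0,0],"hand":4.5}
    - {"slide":[0.15,3,-0.3],"turn":[0,0,0],"hand":4.5}
    - {"slide":[0.15,3,-0.3],"turn":[0,0,0],"hand":4.5}
    - {"slide":[0.15,3,-0.3],"turn":[0,0,0],"hand":4.5}
    - {"slide":[0.15,3,-0.3],"turn":[0,0,0],"hand":4.5}
    - {"slide":[0.15,3,-0.3],"turn":[0,0,0],"hand":4.5}
    - {"slide":[0.15,3,-0.2],"turn":[0,0,0],"hand":4.5}
    - {"slide":[0.15,3,-0.2],"turn":[0,0,0],"hand":4.5}
    - {"slide":[0.15,3,-0.2],"turn":[0,0,0],"hand":4.5}
    - {"slide":[0.15,3,-0.2],"turn":[0,0,0],"hand":4.5}
    - {"slide":[0.15,3,-0.2],"turn":[0,0,0],"hand":4.5}
    - {"slide":[0.15,3,-0.2],"turn":[0,0,0],"hand":4.5}
    - {"slide":[0.15,3,-0.2],"turn":[0,0,0],"hand":4.5}
    - {"slide":[0.15,3,-0.2],"turn":[0,0,0],"hand":4.5}
    - {"slide":[0.15,3,-0.2],"turn":[0,0,0],"hand":4.5}
    - {"slide":[0.15,3,-0.2],"turn":[0,0,0],"hand":4.5}
    - {"slide":[0.15,3,-0.2],"turn":[0,0,0],"hand":4.5}
    - {"slide":[0.15,3,-0.2],"turn":[0,0,0],"hand":4.5}
    - {"slide":[0,1.5,-0.2],"turn":[0,0,0],"hand":4.5}
    - {"slide":[0,0,0],"turn":[0,0,0],"hand":4.5}

```text
time_s: 24.3
tool_pos: [0.5489, 0.372, 0.2244]
orientation: [-3.141, -0.05, 3.068]
force: [0.6, -0.4, -0.2]
width: 0.527
```

```bash
python3 - <<'E'
from h import *
f=show("wrist","w16.png")
for l in levers(f): print(l)
g=grab_frame("top")
for l in levers(g): print(l)
plan(.567,.3725,.1,np.pi-.05)
E
```

```text
([168.0, 33.0], [395.1, 268.0], [2.446754217147827, 55.10042190551758], np.float32(-1.8889916))
([195.0, 57.0], [417.5, 280.2], [20.6261043548584, 97.77552795410156], np.float32(-2.9169893))
([318.0, 180.0], [511.5, 374.8], [6.51654577255249, 18.749576568603516], np.float32(-78.31919))
([164.0, 238.0], [567.2, 372.5], [26.39046859741211, 113.4164047241211], np.float32(-2.8563597))
([376.0, 243.0], [543.7, -209.3], [12.61746883392334, 100.43849182128906], np.float32(-3.5619369))
([342.0, 249.0], [529.8, -114.9], [11.049952507019043, 58.06188201904297], np.float32(-1.1117463))
([199.0, 294.0], [413.1, 275.4], [24.375669479370117, 116.30223083496094], np.float32(0.4246642))
pos [0.5491 0.3696 0.2244] rpy [-3.141 -0.05   3.067] t 24.4 w 0.526
slide cm total [-2.38  0.44 12.34] turn [-0.    -0.05  -0.025] min rows 4.0
```

View pics/w16.png

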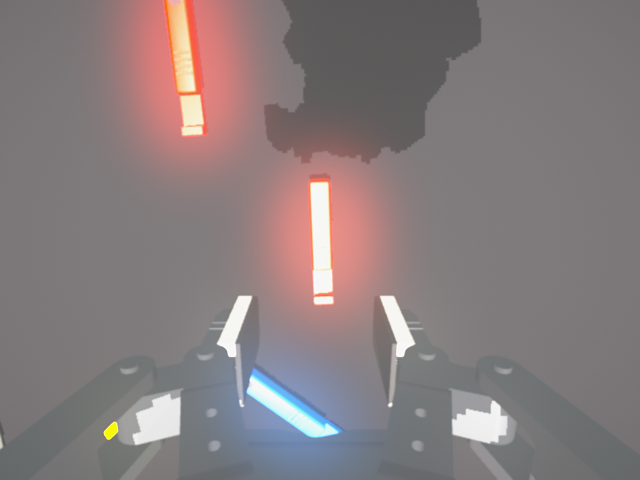

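```bash
python3 - <<'E'
from h import *
f=grab_frame("wrist")
A=p2w(f,(319,178),.014)[0];B=p2w(f,(323,304),.0135)[0];print(A,B,(A+B)/2,np.linalg.norm(A-B),np.degrees(np.arctan2(*(B-A)[::-1])))
E
```

```text
[0.50899432 0.37352453] [0.62166879 0.36897682] [0.56533156 0.37125068] 0.11276621207554842 -2.3112899838949237
```

Request:
play_rows:
  series:
    - {"slide":[-0.9,0.2,2.5],"turn":[0,-0.05,-0.025],"hand":4.5}
    - {"slide":[-0.9,0.2,2.5],"turn":[0,0,0],"hand":4.5}
    - {"slide":[0,0,2.5],"turn":[0,0,0],"hand":4.5}
    - {"slide":[0,0,2.5],"turn":[0,0,0],"hand":4.5}
    - {"slide":[0,0,2.5],"turn":[0,0,0],"hand":4.5}
    - {"slide":[0,0,2.5],"turn":[0,0,0],"hand":4.5}
    - {"slide":[0,0,1],"turn":[0,0,0],"hand":4.5}
    - {"slide":[0,0,0],"turn":[0,0,0],"hand":4.5}
    - {"slide":[0,0,0],"turn":[0,0,0],"hand":4.5}

```text
time_s: 25.2
tool_pos: [0.5661, 0.359, 0.0585]
orientation: [-3.138, 0.002, 3.08]
force: [0.1, -0.1, 0.5]
width: 0.524
```

```bash
python3 - <<'E'
from h import *
f=show("wrist","w17.png")
plan(.5655,.372,.031,np.pi-.045)
E
```

```text
pos [0.5662 0.3591 0.0588] rpy [-3.139e+00  2.000e-03  3.080e+00] t 25.25 w 0.528
slide cm total [0.15 1.29 2.78] turn [-0.003  0.002 -0.017] min rows 1.0
```

View pics/w17.png

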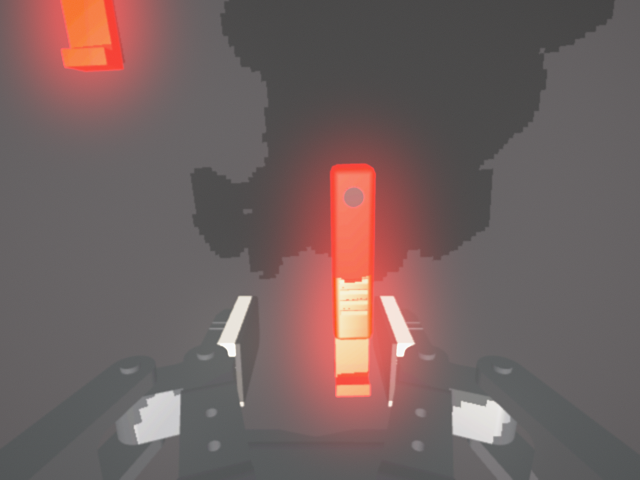

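Request:
play_rows:
  series:
    - {"slide":[0.1,0.7,0],"turn":[0,0,-0.015],"hand":4.5}
    - {"slide":[0,0.6,0.5],"turn":[0,0,0],"hand":4.5}
    - {"slide":[0,0,1],"turn":[0,0,0],"hand":4.5}
    - {"slide":[0,0,1],"turn":[0,0,0],"hand":4.5}
    - {"slide":[0,0,0.3],"turn":[0,0,0],"hand":4.5}
    - {"slide":[0,0,0],"turn":[0,0,0],"hand":4.5}

```text
time_s: 25.75
tool_pos: [0.5679, 0.374, 0.032]
orientation: [-3.142, 0.007, 3.096]
force: [0.9, 0.3, -0.4]
width: 0.527
```

```bash
python3 - <<'E'
from h import *
plan(.5655,.372,.031,np.pi-.045)
E
```

```text
pos [0.5679 0.374  0.032 ] rpy [-3.142  0.007  3.096] t 25.75 w 0.527
slide cm total [ 0.23 -0.21  0.1 ] turn [-0.     0.007 -0.001] min rows 1.0
```

Request:
play_rows:
  newtons: 60
  series:
    - {"slide":[0.3,-0.2,0.1],"turn":[0,0.007,0],"hand":4.5}
    - {"slide":[0,0,0],"turn":[0,0,0],"hand":0.5}
    - {"slide":[0,0,0],"turn":[0,0,0],"hand":0.5}
    - {"slide":[0,0,0],"turn":[0,0,0],"hand":0.5}
    - {"slide":[0,0,0],"turn":[0,0,0],"hand":0.5}
    - {"slide":[0,0,0],"turn":[0,0,0],"hand":0.5}
    - {"slide":[0,0,-1],"turn":[0,0,0],"hand":0.5}
    - {"slide":[0,0,-2],"turn":[0,0,0],"hand":0.5}
    - {"slide":[0,0,-3],"turn":[0,0,0],"hand":0.5}
    - {"slide":[0,0,-3],"turn":[0,0,0],"hand":0.5}
    - {"slide":[0,0,-2],"turn":[0,0,0],"hand":0.5}
    - {"slide":[0,0,0],"turn":[0,0,0],"hand":0.5}

```text
time_s: 26.75
tool_pos: [0.5635, 0.371, 0.1484]
orientation: [-3.14, -0.002, 3.095]
force: [0.4, 0.1, -0.0]
width: 0.193
```

```bash
python3 - <<'E'
from h import *
show("wrist","w18.png")
v=np.array([.072,.9974]); c=np.array([.556,-.0228]); print(c+.021*v,c-.021*v)
plan(*(c+.021*v),.16,np.pi-.072)
E
```

```text
[ 0.557512  -0.0018546] [ 0.554488  -0.0437454]
pos [0.5632 0.3709 0.1469] rpy [-3.140e+00 -3.000e-03  3.095e+00] t 26.8 w 0.192
slide cm total [ -1.15 -37.26  -1.26] turn [-0.002 -0.003  0.026] min rows 10.0
```

View pics/w18.png

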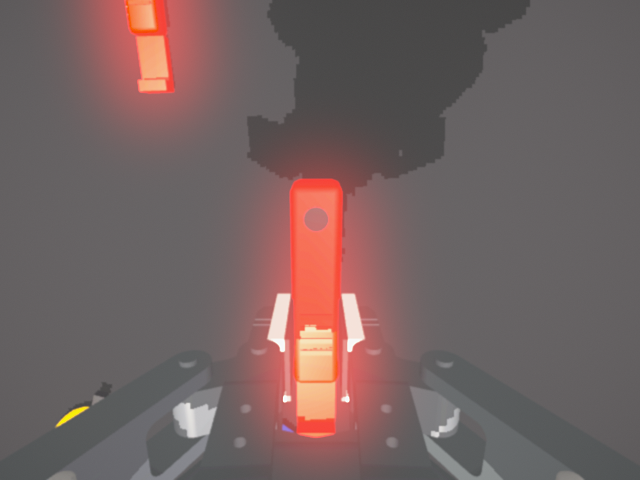

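Request:
play_rows:
  series:
    - {"slide":[-0.1,-1.5,-0.3],"turn":[0,0,0],"hand":0.5}
    - {"slide":[-0.1,-2.4,-0.3],"turn":[0,0,0],"hand":0.5}
    - {"slide":[-0.1,-2.4,-0.3],"turn":[0,0,0],"hand":0.5}
    - {"slide":[-0.1,-2.4,-0.3],"turn":[0,0,0],"hand":0.5}
    - {"slide":[-0.1,-2.4,-0.3],"turn":[0,0,0],"hand":0.5}
    - {"slide":[-0.1,-2.4,-0.2],"turn":[0,0,0],"hand":0.5}
    - {"slide":[-0.1,-2.4,-0.2],"turn":[0,0,0],"hand":0.5}
    - {"slide":[-0.1,-2.4,-0.2],"turn":[0,0,0],"hand":0.5}
    - {"slide":[-0.1,-2.4,-0.2],"turn":[0,0,0],"hand":0.5}
    - {"slide":[-0.1,-2.4,-0.2],"turn":[0,0,0],"hand":0.5}
    - {"slide":[-0.1,-2.4,-0.2],"turn":[0,0,0],"hand":0.5}
    - {"slide":[-0.1,-2.4,-0.2],"turn":[0,0,0],"hand":0.5}
    - {"slide":[-0.1,-2.4,-0.2],"turn":[0,0,0],"hand":0.5}
    - {"slide":[-0.1,-2.4,-0.2],"turn":[0,0,0],"hand":0.5}
    - {"slide":[-0.1,-2.4,-0.2],"turn":[0,0,0],"hand":0.5}
    - {"slide":[0,-1,0],"turn":[0,0,0.025],"hand":0.5}
    - {"slide":[0,0,0],"turn":[0,0,0],"hand":0.5}
    - {"slide":[0,0,0],"turn":[0,0,0],"hand":0.5}

```text
time_s: 28.3
tool_pos: [0.5495, -0.0164, 0.1726]
orientation: [-3.135, -0.024, 3.066]
force: [1.0, 0.4, 0.7]
width: 0.188
```

```bash
python3 - <<'E'
from h import *
f=show("wrist","w19.png"); p=state()["tool_pos"]
plan(.5575,-.0019,.043,np.pi-.072)
E
```

```text
pos [ 0.5494 -0.016   0.1726] rpy [-3.135 -0.024  3.067] t 28.35 w 0.187
slide cm total [-1.01  1.56 12.93] turn [-0.007 -0.024 -0.003] min rows 4.0
```

View pics/w19.png

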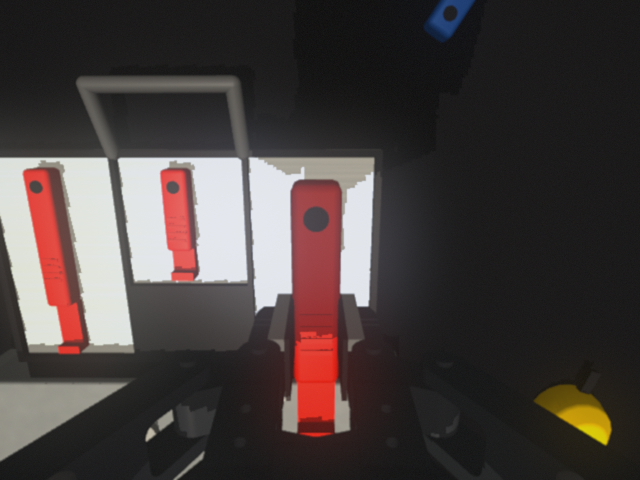

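Request:
play_rows:
  series:
    - {"slide":[-0.4,0.7,1.5],"turn":[-0.007,-0.024,0],"hand":0.5}
    - {"slide":[-0.4,0.8,2],"turn":[0,0,0],"hand":0.5}
    - {"slide":[0,0,2],"turn":[0,0,0],"hand":0.5}
    - {"slide":[0,0,2],"turn":[0,0,0],"hand":0.5}
    - {"slide":[0,0,2],"turn":[0,0,0],"hand":0.5}
    - {"slide":[0,0,1],"turn":[0,0,0],"hand":0.5}
    - {"slide":[0,0,0],"turn":[0,0,0],"hand":0.5}
    - {"slide":[0,0,0],"turn":[0,0,0],"hand":0.5}

```text
time_s: 29.02
tool_pos: [0.5574, 0.0082, 0.0623]
orientation: [3.139, 0.0, 3.077]
force: [0.3, -0.1, -0.6]
width: 0.188
```

```bash
python3 - <<'E'
from h import *
f=show("wrist","w20.png"); p=state()["tool_pos"]
print(p2w(f,(316,181),p[2]-.015))
plan(.5575,-.0019,.043,np.pi-.072)
E
```

```text
[[0.50239639 0.01036716]]
pos [0.5575 0.0082 0.0626] rpy [3.139e+00 1.000e-03 3.077e+00] t 29.07 w 0.19
slide cm total [-0.07 -1.01  1.95] turn [0.002 0.001 0.008] min rows 1.0
```

View pics/w20.png

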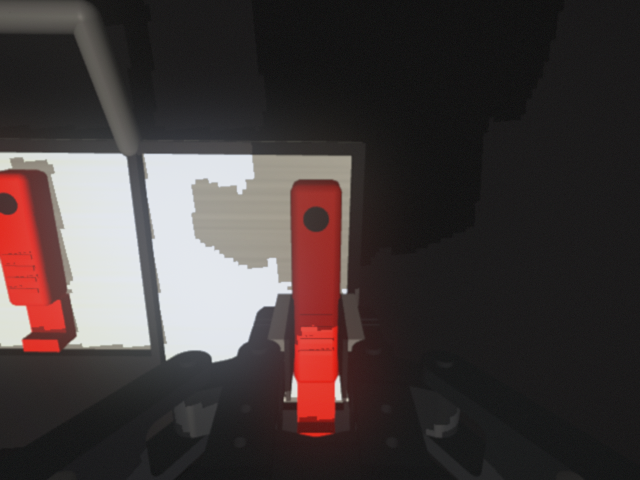

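Request:
play_rows:
  series:
    - {"slide":[0,-0.6,0],"turn":[0,0,0.008],"hand":0.5}
    - {"slide":[0,-0.3,0],"turn":[0,0,0],"hand":0.5}
    - {"slide":[0,0,0.5],"turn":[0,0,0],"hand":0.5}
    - {"slide":[0,0,0.5],"turn":[0,0,0],"hand":0.5}
    - {"slide":[0,0,0.4],"turn":[0,0,0],"hand":0.5}
    - {"slide":[0,0,0],"turn":[0,0,0],"hand":0.5}
    - {"slide":[0,0,0],"turn":[0,0,0],"hand":0.5}

```text
time_s: 29.65
tool_pos: [0.5585, -0.0015, 0.0502]
orientation: [3.14, 0.006, 3.069]
force: [-0.2, -0.1, -0.3]
width: 0.192
```

```bash
python3 - <<'E'
from h import *
f=show("wrist","w21.png"); p=state()["tool_pos"]
print(p2w(f,(316,181),p[2]-.015))
plan(.5575,-.0019,.043,np.pi-.072)
E
```

```text
[[0.5036815  0.00106906]]
pos [ 0.5585 -0.0015  0.0502] rpy [3.14  0.006 3.069] t 29.7 w 0.186
slide cm total [ 0.1  -0.05  0.72] turn [ 0.002  0.006 -0.001] min rows 1.0
```

View pics/w21.png

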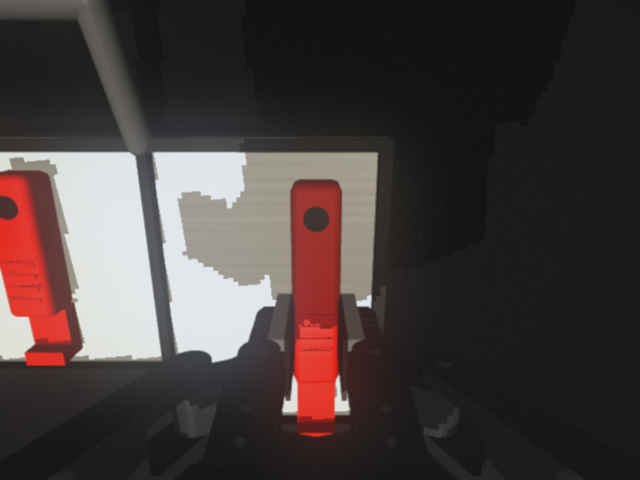

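Request:
play_rows:
  series:
    - {"slide":[0.1,0,0.4],"turn":[0,0.006,0],"hand":0.5}
    - {"slide":[0,0,0.3],"turn":[0,0,0],"hand":0.5}
    - {"slide":[0,0,0.1],"turn":[0,0,0],"hand":0.5}
    - {"slide":[0,0,0],"turn":[0,0,0],"hand":0.5}
    - {"slide":[0,0,0],"turn":[0,0,0],"hand":0.5}

```text
time_s: 30.12
tool_pos: [0.5574, -0.0013, 0.0413]
orientation: [3.139, -0.001, 3.069]
force: [0.9, -1.2, -1.7]
width: 0.192
```

Request:
play_rows:
  series:
    - {"slide":[0,0,0],"turn":[0,0,0],"hand":3}
    - {"slide":[0,0,0],"turn":[0,0,0],"hand":3}
    - {"slide":[0,0,0],"turn":[0,0,0],"hand":3}
    - {"slide":[0,0,-1],"turn":[0,0,0],"hand":3}
    - {"slide":[0,0,-3],"turn":[0,0,0],"hand":3}
    - {"slide":[0,0,-3],"turn":[0,0,0],"hand":3}
    - {"slide":[0,0,-3],"turn":[0,0,0],"hand":4.5}
    - {"slide":[0,0,-3],"turn":[0,0,0],"hand":4.5}
    - {"slide":[0,0,-2],"turn":[0,0,0],"hand":4.5}
    - {"slide":[0,0,0],"turn":[0,0,0],"hand":4.5}

```text
time_s: 30.95
tool_pos: [0.5559, -0.0013, 0.2023]
orientation: [3.139, -0.002, 3.069]
force: [0.4, 0.0, 0.1]
width: 0.522
```

```bash
python3 - <<'E'
from h import *
f=show("wrist","w22.png")
g=grab_frame("top")
for l in levers(g): print(l)
plan(.413,.2755,.2,np.pi)
E
```

```text
([376.0, 243.0], [543.8, -209.2], [13.110652923583984, 100.41168212890625], np.float32(-4.451927))
([342.0, 249.0], [529.7, -114.9], [11.049952507019043, 58.04682922363281], np.float32(-1.1117483))
([199.0, 294.0], [413.1, 275.4], [24.375669479370117, 116.30223083496094], np.float32(0.4246642))
pos [ 0.5551 -0.0012  0.1989] rpy [ 3.139 -0.006  3.069] t 31.05 w 0.532
slide cm total [16.18 26.57  0.04] turn [ 0.003 -0.006 -0.073] min rows 8.0
```

View pics/w22.png

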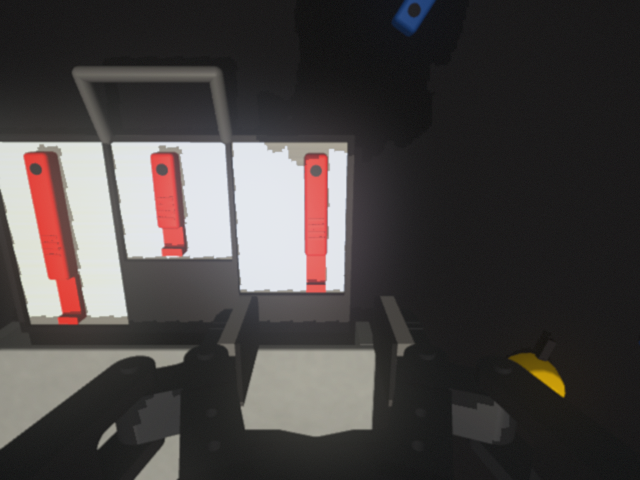

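Medium A is flat on the left side of its row. Next is medium B.

Request:
play_rows:
  series:
    - {"slide":[0.8,1.3,-0.2],"turn":[0,0,0],"hand":4.5}
    - {"slide":[1.3,2.1,-0.2],"turn":[0,0,0],"hand":4.5}
    - {"slide":[1.3,2.1,-0.2],"turn":[0,0,0],"hand":4.5}
    - {"slide":[1.3,2.1,-0.2],"turn":[0,0,0],"hand":4.5}
    - {"slide":[1.3,2.1,-0.2],"turn":[0,0,0],"hand":4.5}
    - {"slide":[1.3,2.1,-0.2],"turn":[0,0,0],"hand":4.5}
    - {"slide":[1.3,2.1,-0.2],"turn":[0,0,0],"hand":4.5}
    - {"slide":[1.3,2.1,-0.2],"turn":[0,0,0],"hand":4.5}
    - {"slide":[1.3,2.1,-0.2],"turn":[0,0,0],"hand":4.5}
    - {"slide":[1.3,2.1,-0.2],"turn":[0,0,0],"hand":4.5}
    - {"slide":[1.3,2.1,-0.2],"turn":[0,0,0],"hand":4.5}
    - {"slide":[1.3,2.1,-0.2],"turn":[0,0,0],"hand":4.5}
    - {"slide":[0.8,1.3,-0.2],"turn":[0,0,0],"hand":4.5}
    - {"slide":[0,0,0],"turn":[0,0,-0.07],"hand":4.5}
    - {"slide":[0,0,0],"turn":[0,0,0],"hand":4.5}

```text
time_s: 32.3
tool_pos: [0.3912, 0.2829, 0.2139]
orientation: [-3.14, -0.035, 3.141]
force: [0.3, -0.1, -0.2]
width: 0.526
```

```bash
python3 - <<'E'
from h import *
f=show("wrist","w23.png")
for l in levers(f,.0145): print(l)
plan(.413,.2755,.1,np.pi)
E
```

```text
([312.0, 182.0], [355.9, 278.2], [2.611280918121338, 16.187009811401367], np.float32(86.99111))
pos [0.3913 0.2827 0.2138] rpy [-3.14  -0.036  3.137] t 32.35 w 0.523
slide cm total [-2.58 -0.69 11.3 ] turn [-0.002 -0.036 -0.005] min rows 3.0
```

View pics/w23.png

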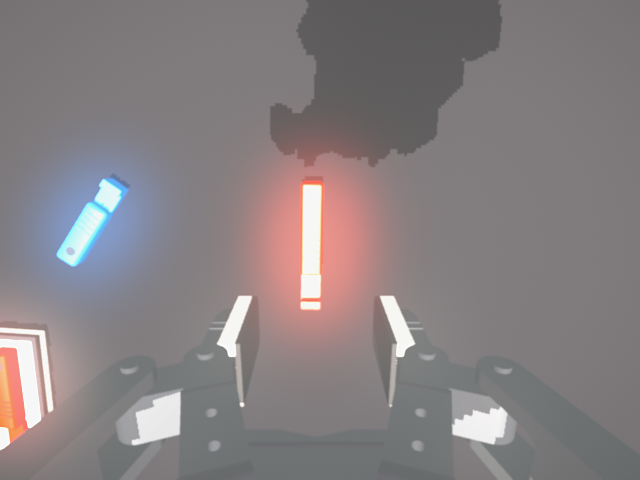

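```bash
python3 - <<'E'
from h import *
f=grab_frame("wrist")
A=p2w(f,(312.5,180),.014)[0];B=p2w(f,(311,309),.0135)[0];print(A,B,(A+B)/2,np.linalg.norm(A-B),np.degrees(np.arctan2(*(B-A)[::-1])))
E
```

```text
[0.35435634 0.27843693] [0.46710323 0.27635578] [0.41072979 0.27739635] 0.11276609539642214 -1.0574791735485376
```

Request:
play_rows:
  series:
    - {"slide":[-1.1,-0.2,2],"turn":[0,-0.036,0],"hand":4.5}
    - {"slide":[-1.1,-0.2,2.5],"turn":[0,0,0],"hand":4.5}
    - {"slide":[0,0,2.5],"turn":[0,0,0],"hand":4.5}
    - {"slide":[0,0,2.5],"turn":[0,0,0],"hand":4.5}
    - {"slide":[0,0,2.5],"turn":[0,0,0],"hand":4.5}
    - {"slide":[0,0,2],"turn":[0,0,0],"hand":4.5}
    - {"slide":[0,0,1],"turn":[0,0,0],"hand":4.5}
    - {"slide":[0,0,0],"turn":[0,0,0],"hand":4.5}
    - {"slide":[0,0,0],"turn":[0,0,0],"hand":4.5}

```text
time_s: 33.15
tool_pos: [0.4137, 0.273, 0.0555]
orientation: [-3.138, 0.001, 3.109]
force: [0.1, 0.0, -0.5]
width: 0.53
```

```bash
python3 - <<'E'
from h import *
f=show("wrist","w24.png")
plan(.412,.2768,.031,np.pi-.01)
E
```

```text
pos [0.4138 0.2731 0.0557] rpy [-3.138e+00  1.000e-03  3.109e+00] t 33.2 w 0.529
slide cm total [0.2  0.38 2.47] turn [-0.003  0.001 -0.023] min rows 1.0
```

View pics/w24.png

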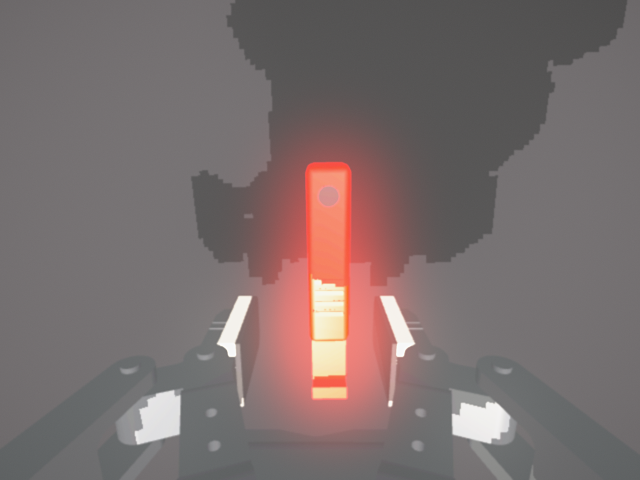

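Request:
play_rows:
  series:
    - {"slide":[0.2,0.2,0.5],"turn":[0,0,-0.023],"hand":4.5}
    - {"slide":[0.1,0.2,1],"turn":[0,0,0],"hand":4.5}
    - {"slide":[0,0,0.8],"turn":[0,0,0],"hand":4.5}
    - {"slide":[0,0,0.2],"turn":[0,0,0],"hand":4.5}
    - {"slide":[0,0,0],"turn":[0,0,0],"hand":4.5}
    - {"slide":[0,0,0],"turn":[0,0,0],"hand":4.5}

```text
time_s: 33.7
tool_pos: [0.4128, 0.278, 0.0324]
orientation: [-3.141, 0.006, 3.134]
force: [-0.5, 0.1, 1.3]
width: 0.526
```

```bash
python3 - <<'E'
from h import *
plan(.412,.2768,.031,np.pi-.01)
E
```

```text
pos [0.4128 0.278  0.0324] rpy [-3.141  0.006  3.134] t 33.7 w 0.526
slide cm total [ 0.08 -0.12  0.14] turn [-0.001  0.006  0.003] min rows 1.0
```

Request:
play_rows:
  newtons: 60
  series:
    - {"slide":[0.1,-0.1,0.1],"turn":[0,0.006,0],"hand":4.5}
    - {"slide":[0,0,0],"turn":[0,0,0],"hand":0.5}
    - {"slide":[0,0,0],"turn":[0,0,0],"hand":0.5}
    - {"slide":[0,0,0],"turn":[0,0,0],"hand":0.5}
    - {"slide":[0,0,0],"turn":[0,0,0],"hand":0.5}
    - {"slide":[0,0,0],"turn":[0,0,0],"hand":0.5}
    - {"slide":[0,0,-1],"turn":[0,0,0],"hand":0.5}
    - {"slide":[0,0,-2],"turn":[0,0,0],"hand":0.5}
    - {"slide":[0,0,-3],"turn":[0,0,0],"hand":0.5}
    - {"slide":[0,0,-3],"turn":[0,0,0],"hand":0.5}
    - {"slide":[0,0,-2],"turn":[0,0,0],"hand":0.5}
    - {"slide":[0,0,0],"turn":[0,0,0],"hand":0.5}

```text
time_s: 34.7
tool_pos: [0.411, 0.2764, 0.1466]
orientation: [-3.14, -0.002, 3.134]
force: [0.8, -0.1, -0.3]
width: 0.189
```

```bash
python3 - <<'E'
from h import *
f=show("wrist","w25.png")
plan(.554,-.044,.16,np.pi-.072)
E
```

```text
pos [0.4107 0.2762 0.1451] rpy [-3.140e+00 -3.000e-03  3.134e+00] t 34.75 w 0.183
slide cm total [-14.56 -31.92  -1.47] turn [-0.002 -0.003  0.065] min rows 9.0
```

View pics/w25.png

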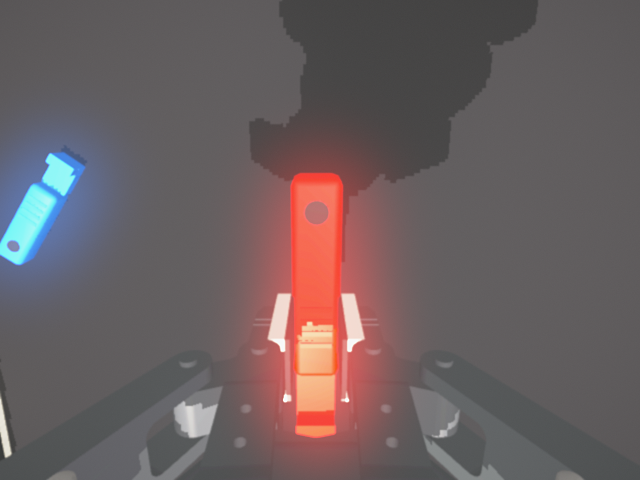

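Request:
play_rows:
  series:
    - {"slide":[-0.6,-1.3,-0.3],"turn":[0,0,0],"hand":0.5}
    - {"slide":[-1,-2.2,-0.4],"turn":[0,0,0],"hand":0.5}
    - {"slide":[-1,-2.2,-0.4],"turn":[0,0,0],"hand":0.5}
    - {"slide":[-1,-2.2,-0.3],"turn":[0,0,0],"hand":0.5}
    - {"slide":[-1,-2.2,-0.3],"turn":[0,0,0],"hand":0.5}
    - {"slide":[-1,-2.2,-0.3],"turn":[0,0,0],"hand":0.5}
    - {"slide":[-1,-2.2,-0.3],"turn":[0,0,0],"hand":0.5}
    - {"slide":[-1,-2.2,-0.3],"turn":[0,0,0],"hand":0.5}
    - {"slide":[-1,-2.2,-0.3],"turn":[0,0,0],"hand":0.5}
    - {"slide":[-1,-2.2,-0.3],"turn":[0,0,0],"hand":0.5}
    - {"slide":[-1,-2.2,-0.2],"turn":[0,0,0],"hand":0.5}
    - {"slide":[-1,-2.2,-0.2],"turn":[0,0,0],"hand":0.5}
    - {"slide":[-1,-2.2,-0.2],"turn":[0,0,0],"hand":0.5}
    - {"slide":[-1,-2.2,-0.2],"turn":[0,0,0],"hand":0.5}
    - {"slide":[-0.8,-1.5,0],"turn":[0,0,0],"hand":0.5}
    - {"slide":[0,0,0],"turn":[0,0,0.065],"hand":0.5}
    - {"slide":[0,0,0],"turn":[0,0,0],"hand":0.5}

```text
time_s: 36.17
tool_pos: [0.5531, -0.0551, 0.1666]
orientation: [-3.138, -0.025, 3.069]
force: [0.3, -0.4, 0.6]
width: 0.188
```

```bash
python3 - <<'E'
from h import *
f=show("wrist","w26.png")
plan(.557,-.045,.06,np.pi-.072)
E
```

```text
pos [ 0.553  -0.0549  0.1664] rpy [-3.138 -0.025  3.073] t 36.22 w 0.186
slide cm total [-0.6   1.05 10.63] turn [-0.003 -0.025  0.004] min rows 3.0
```

View pics/w26.png

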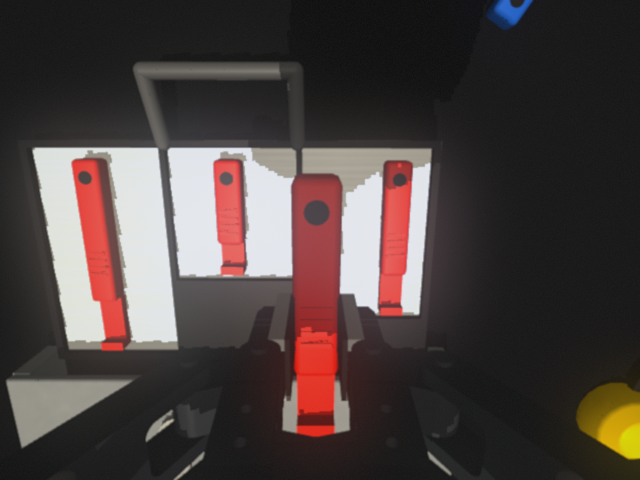

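Request:
play_rows:
  series:
    - {"slide":[-0.2,0.4,1.5],"turn":[-0.003,-0.025,0],"hand":0.5}
    - {"slide":[-0.3,0.3,2],"turn":[0,0,0],"hand":0.5}
    - {"slide":[0,0,2],"turn":[0,0,0],"hand":0.5}
    - {"slide":[0,0,2],"turn":[0,0,0],"hand":0.5}
    - {"slide":[0,0,1.5],"turn":[0,0,0],"hand":0.5}
    - {"slide":[0,0,0.7],"turn":[0,0,0],"hand":0.5}
    - {"slide":[0,0,0],"turn":[0,0,0],"hand":0.5}
    - {"slide":[0,0,0],"turn":[0,0,0],"hand":0.5}

```text
time_s: 36.88
tool_pos: [0.5553, -0.0439, 0.0624]
orientation: [3.141, -0.003, 3.093]
force: [-0.6, 0.7, 1.1]
width: 0.188
```

```bash
python3 - <<'E'
from h import *
f=show("wrist","w27.png"); p=state()["tool_pos"]
print(p2w(f,(316,174.5),p[2]-.015))
plan(.557,-.044,.042,np.pi-.072)
E
```

```text
[[ 0.4980383  -0.04245798]]
pos [ 0.5554 -0.0439  0.0626] rpy [ 3.141e+00 -2.000e-03  3.093e+00] t 36.93 w 0.19
slide cm total [-0.17 -0.01  2.06] turn [ 0.001 -0.002  0.023] min rows 1.0
```

View pics/w27.png

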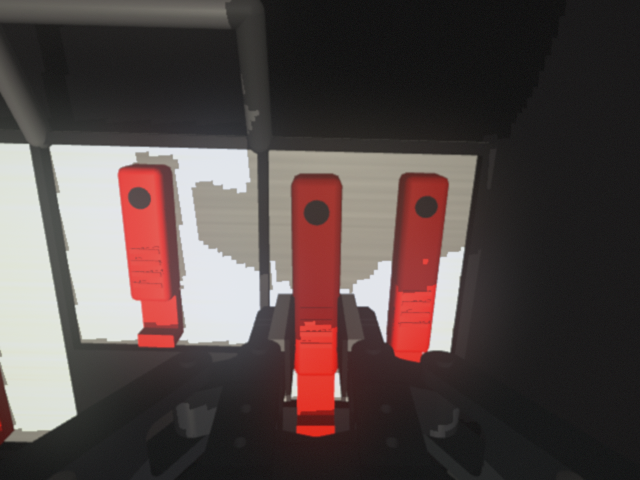

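Request:
play_rows:
  series:
    - {"slide":[-0.2,0,0.6],"turn":[0,0,0.023],"hand":0.5}
    - {"slide":[0,0,0.7],"turn":[0,0,0],"hand":0.5}
    - {"slide":[0,0,0.5],"turn":[0,0,0],"hand":0.5}
    - {"slide":[0,0,0.3],"turn":[0,0,0],"hand":0.5}
    - {"slide":[0,0,0],"turn":[0,0,0],"hand":0.5}
    - {"slide":[0,0,0],"turn":[0,0,0],"hand":0.5}

```text
time_s: 37.43
tool_pos: [0.5598, -0.0442, 0.0426]
orientation: [3.141, 0.004, 3.068]
force: [-1.8, 0.9, 5.6]
width: 0.191
```

```bash
python3 - <<'E'
from h import *
plan(.557,-.044,.042,np.pi-.072); print(state()['force'])
E
```

```text
pos [ 0.5598 -0.0442  0.0426] rpy [3.141 0.004 3.068] t 37.43 w 0.191
slide cm total [0.29 0.   0.05] turn [ 0.     0.004 -0.002] min rows 1.0
[-1.80737248  0.92620012  5.60062176]
```

Request:
play_rows:
  series:
    - {"slide":[0,0,-0.3],"turn":[0,0,0],"hand":0.5}
    - {"slide":[0.3,0,0],"turn":[0,0.004,0],"hand":0.5}
    - {"slide":[0,0,0.3],"turn":[0,0,0],"hand":0.5}
    - {"slide":[0,0,0],"turn":[0,0,0],"hand":0.5}
    - {"slide":[0,0,0],"turn":[0,0,0],"hand":0.5}

```text
time_s: 37.85
tool_pos: [0.5568, -0.0442, 0.0426]
orientation: [3.142, 0.0, 3.068]
force: [0.0, 1.1, 0.0]
width: 0.189
```

Request:
play_rows:
  series:
    - {"slide":[0,0,0],"turn":[0,0,0],"hand":2.8}
    - {"slide":[0,0,0],"turn":[0,0,0],"hand":2.8}
    - {"slide":[0,0,0],"turn":[0,0,0],"hand":2.8}
    - {"slide":[0,0,-1],"turn":[0,0,0],"hand":2.8}
    - {"slide":[0,0,-3],"turn":[0,0,0],"hand":2.8}
    - {"slide":[0,0,-3],"turn":[0,0,0],"hand":2.8}
    - {"slide":[0,0,-3],"turn":[0,0,0],"hand":3}
    - {"slide":[0,0,-3],"turn":[0,0,0],"hand":3}
    - {"slide":[0,0,-2],"turn":[0,0,0],"hand":3}
    - {"slide":[0,0,0],"turn":[0,0,0],"hand":3}

```text
time_s: 38.68
tool_pos: [0.5547, -0.0438, 0.202]
orientation: [3.141, -0.003, 3.068]
force: [0.1, -0.7, 0.8]
width: 0.348
```

```bash
python3 - <<'E'
from h import *
f=show("wrist","w28.png")
show("top","top28.png",(140,120,440,345),2.6);show("scene","sc28.png")
plan(.4417,-.105,.2,1.515)
E
```

```text
pos [ 0.5533 -0.0435  0.1974] rpy [ 3.14  -0.009  3.068] t 38.83 w 0.355
slide cm total [10.68 -6.95 -0.18] turn [-0.006 -0.008  1.553] min rows 13.0
```

View pics/w28.png

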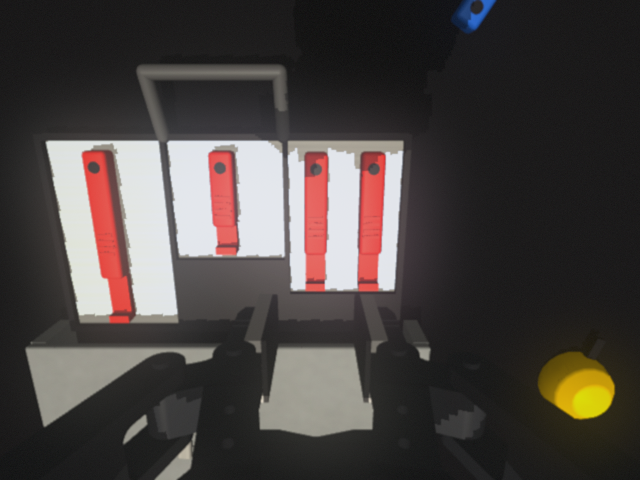

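View pics/sc28.png

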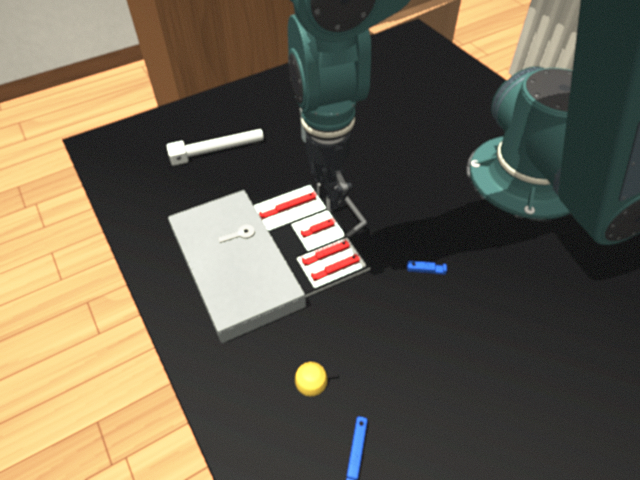

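All four levers lie flat in their rows: long at (105,230), short at (222,200), medium at (316,220) and (370,220). No red is left on the worktop. Next I'll shut the fingers and push the handle from the front.

Request:
play_rows:
  series:
    - {"slide":[1.8,-0.9,0],"turn":[0,-0.009,0],"hand":0}
    - {"slide":[1.9,-0.9,0],"turn":[0,0,0],"hand":0}
    - {"slide":[1.9,-0.9,0],"turn":[0,0,0],"hand":0}
    - {"slide":[1.9,-0.9,0],"turn":[0,0,0],"hand":0}
    - {"slide":[1.9,-0.9,0.5],"turn":[0,0,0],"hand":0}
    - {"slide":[1.9,-0.9,0.5],"turn":[0,0,0],"hand":0}
    - {"slide":[1.9,-0.9,0.5],"turn":[0,0,0],"hand":0}
    - {"slide":[1.9,-0.9,0.5],"turn":[0,0,0],"hand":0}
    - {"slide":[0.5,-0.2,0.5],"turn":[0,0,0],"hand":0}
    - {"slide":[0,0,0],"turn":[0,0,0],"hand":0}

```text
time_s: 39.67
tool_pos: [0.3785, -0.1044, 0.1598]
orientation: [3.134, -0.02, 3.07]
force: [0.6, 1.4, -0.4]
width: -0.001
```

```bash
python3 - <<'E'
from h import *
f=show("wrist","w29.png")
plan(.40,-.105,.045,np.pi-.072)
E
```

```text
pos [ 0.3791 -0.1043  0.1601] rpy [ 3.134 -0.02   3.07 ] t 39.72 w 0.002
slide cm total [-2.320e+00 -1.000e-02  1.147e+01] turn [ 0.008 -0.02   0.   ] min rows 3.0
```

View pics/w29.png

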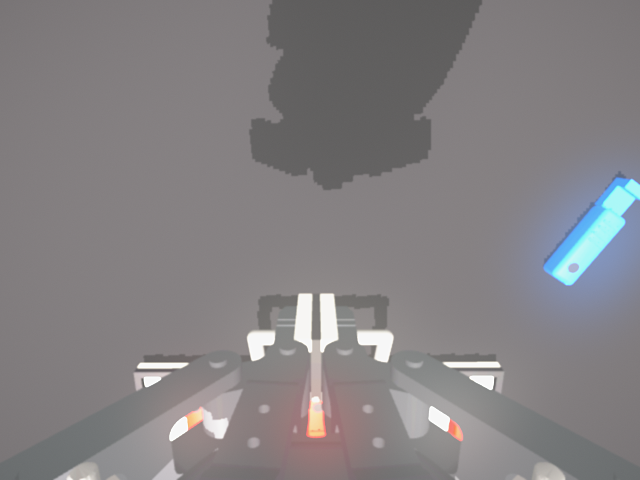

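Request:
play_rows:
  series:
    - {"slide":[0,0,2],"turn":[0.008,-0.02,0],"hand":0}
    - {"slide":[0,0,2.5],"turn":[0,0,0],"hand":0}
    - {"slide":[0,0,2.5],"turn":[0,0,0],"hand":0}
    - {"slide":[0,0,2.5],"turn":[0,0,0],"hand":0}
    - {"slide":[0,0,1.5],"turn":[0,0,0],"hand":0}
    - {"slide":[0,0,0],"turn":[0,0,0],"hand":0}
    - {"slide":[0,0,0],"turn":[0,0,0],"hand":0}

```text
time_s: 40.3
tool_pos: [0.3857, -0.1034, 0.046]
orientation: [-3.141, 0.005, 3.072]
force: [0.8, 0.7, -0.0]
width: -0.002
```

```bash
python3 - <<'E'
from h import *
plan(.41,-.108,.045,np.pi-.072)
f=show("scene","sc30.png",(220,120,480,320),3)
E
```

```text
pos [ 0.3857 -0.1034  0.046 ] rpy [-3.141  0.005  3.072] t 40.3 w -0.002
slide cm total [-2.46 -0.29  0.11] turn [-0.001  0.005  0.003] min rows 1.0
```

View pics/sc30.png

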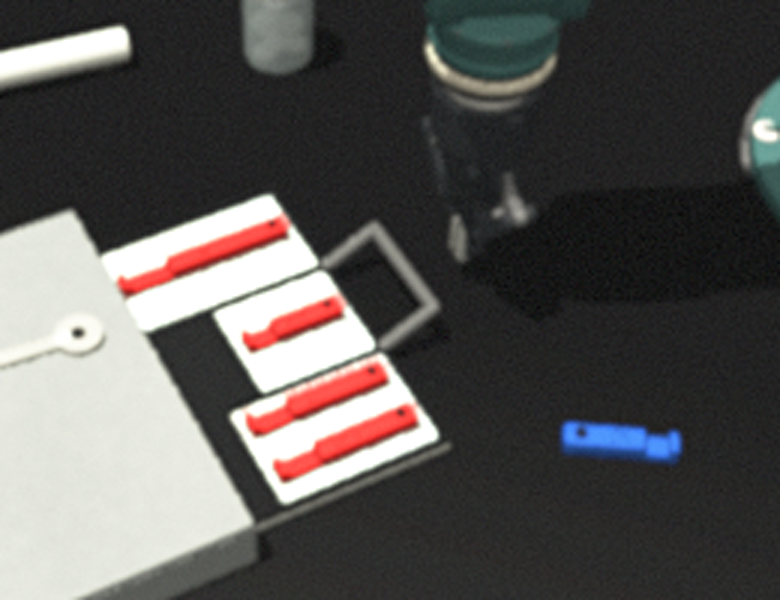

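Request:
play_rows:
  series:
    - {"slide":[-0.8,-0.1,0],"turn":[0,0.005,0],"hand":0}
    - {"slide":[-0.8,-0.1,0],"turn":[0,0,0],"hand":0}
    - {"slide":[-0.8,-0.1,0],"turn":[0,0,0],"hand":0}
    - {"slide":[-0.6,0,0],"turn":[0,0,0],"hand":0}
    - {"slide":[-0.5,0,0],"turn":[0,0,0],"hand":0}
    - {"slide":[-0.5,0,0],"turn":[0,0,0],"hand":0}
    - {"slide":[-0.5,0,0],"turn":[0,0,0],"hand":0}
    - {"slide":[-0.6,0,0],"turn":[0,0,0],"hand":0}
    - {"slide":[-0.7,0,0],"turn":[0,0,0],"hand":0}
    - {"slide":[-0.8,0,0],"turn":[0,0,0],"hand":0}
    - {"slide":[-0.8,0,0],"turn":[0,0,0],"hand":0}
    - {"slide":[-0.8,0,0],"turn":[0,0,0],"hand":0}

```text
time_s: 41.35
tool_pos: [0.4772, -0.1138, 0.05]
orientation: [-3.138, 0.003, 3.072]
force: [-2.3, -2.5, 0.3]
width: 0.002
```

```bash
python3 - <<'E'
from h import *
plan(.57,-.115,.045,np.pi-.072)
f=show("scene","sc31.png",(170,120,430,320),3)
E
```

```text
pos [ 0.4772 -0.1138  0.05  ] rpy [-3.138e+00  3.000e-03  3.072e+00] t 41.35 w 0.002
slide cm total [-9.27  0.53  0.53] turn [-0.004  0.003  0.002] min rows 3.0
```

View pics/sc31.png

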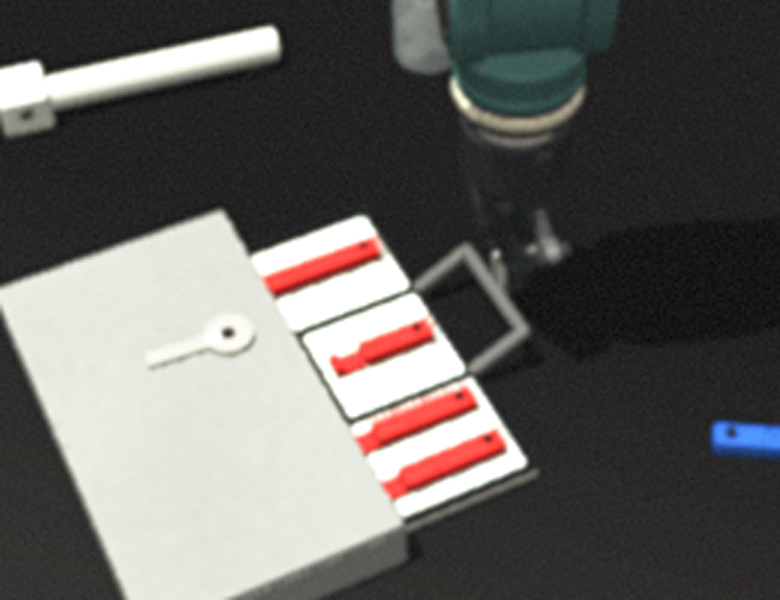

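The tray slides smoothly and the levers stay in place. I'll continue pushing and correct the height.

Request:
play_rows:
  series:
    - {"slide":[-0.8,0,0.1],"turn":[0,0,0],"hand":0}
    - {"slide":[-0.8,0,0.1],"turn":[0,0,0],"hand":0}
    - {"slide":[-0.8,0,0.1],"turn":[0,0,0],"hand":0}
    - {"slide":[-0.8,0,0.1],"turn":[0,0,0],"hand":0}
    - {"slide":[-0.8,0,0],"turn":[0,0,0],"hand":0}
    - {"slide":[-0.8,0,0],"turn":[0,0,0],"hand":0}
    - {"slide":[-0.8,0,0],"turn":[0,0,0],"hand":0}
    - {"slide":[-0.8,0,0],"turn":[0,0,0],"hand":0}
    - {"slide":[-0.7,0,0],"turn":[0,0,0],"hand":0}
    - {"slide":[-0.6,0,0],"turn":[0,0,0],"hand":0}

```text
time_s: 42.23
tool_pos: [0.5634, -0.1197, 0.0458]
orientation: [-3.138, 0.004, 3.072]
force: [-1.8, -1.2, 0.9]
width: -0.004
```

Request:
play_rows:
  series:
    - {"slide":[-0.5,0,0],"turn":[0,0,0],"hand":0}
    - {"slide":[-0.4,0,0],"turn":[0,0,0],"hand":0}
    - {"slide":[-0.4,0,0],"turn":[0,0,0],"hand":0}

```text
time_s: 42.48
tool_pos: [0.5784, -0.1208, 0.0458]
orientation: [-3.138, 0.004, 3.072]
force: [-2.3, -0.9, 0.4]
width: 0.001
```

Request:
play_rows:
  series:
    - {"slide":[-0.4,0,0],"turn":[0,0,0],"hand":0}
    - {"slide":[-0.3,0,0],"turn":[0,0,0],"hand":0}
    - {"slide":[-0.3,0,0],"turn":[0,0,0],"hand":0}

```text
time_s: 42.73
tool_pos: [0.5893, -0.1215, 0.0458]
orientation: [-3.138, 0.004, 3.072]
force: [-1.5, -1.4, 0.6]
width: 0.003
```

Request:
play_rows:
  series:
    - {"slide":[-0.3,0,0],"turn":[0,0,0],"hand":0}
    - {"slide":[-0.3,0,0],"turn":[0,0,0],"hand":0}

```text
time_s: 42.9
tool_pos: [0.5918, -0.1216, 0.0454]
orientation: [-3.138, -0.004, 3.072]
force: [-32.0, -1.1, 26.0]
width: 0.0
```

The home stop is reached (-32 N). I'll back off and rise clear.

Request:
play_rows:
  series:
    - {"slide":[0.5,0,0],"turn":[0,0,0],"hand":0}
    - {"slide":[1.5,0,0],"turn":[0,0,0],"hand":0}
    - {"slide":[2,0,0],"turn":[0,0,0],"hand":0}
    - {"slide":[2,0,-2],"turn":[0,0,0],"hand":0}
    - {"slide":[2,0,-3],"turn":[0,0,0],"hand":0}
    - {"slide":[2,0,-3],"turn":[0,0,0],"hand":0}
    - {"slide":[2,0,-3],"turn":[0,0,0],"hand":0}
    - {"slide":[0,0,-3],"turn":[0,0,0],"hand":0}
    - {"slide":[0,0,-2],"turn":[0,0,0],"hand":0}
    - {"slide":[0,0,0],"turn":[0,0,0],"hand":0}
    - {"slide":[0,0,0],"turn":[0,0,0],"hand":0}

```text
time_s: 43.82
tool_pos: [0.4677, -0.1111, 0.2129]
orientation: [-3.14, -0.002, 3.072]
force: [0.2, -0.1, -0.4]
width: -0.002
```

```bash
python3 - <<'E'
from h import *
plan()
show("scene","sc32.png");g=show("top","top32.png",(140,120,440,345),2.6);f=show("wrist","w32.png")
print(levers(g),state()['force'])
E
```

```text
pos [ 0.4677 -0.1111  0.2129] rpy [-3.140e+00 -2.000e-03  3.072e+00] t 43.82 w -0.002
slide cm total [0. 0. 0.] turn [-0.002 -0.002  0.   ] min rows 1.0
[] [-0.03434294  0.48810812  0.15324163]
```

View pics/sc32.png

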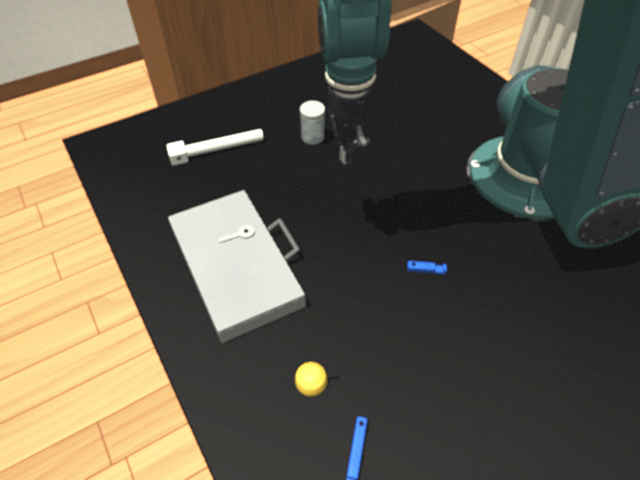

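View pics/top32.png

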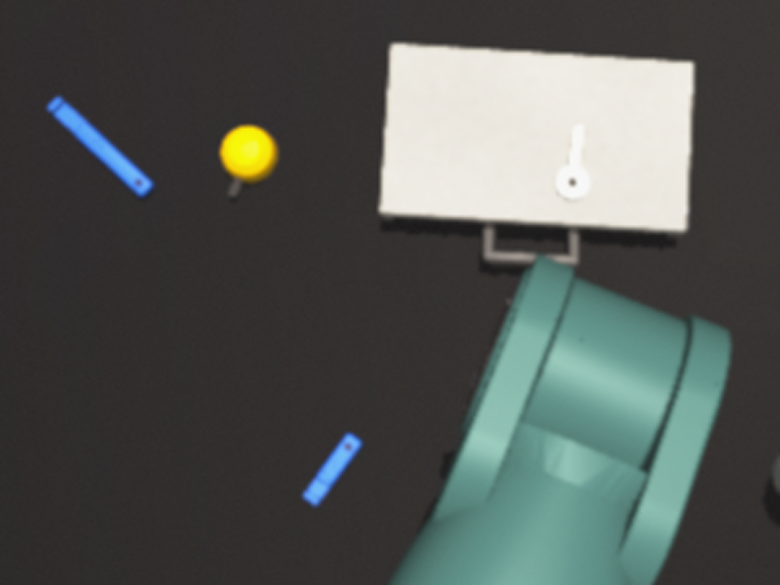

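View pics/w32.png

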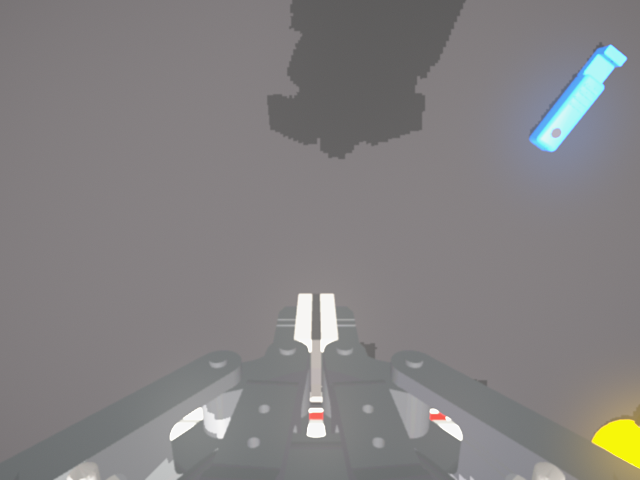

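```bash
python3 - <<'E'
from h import *
g=grab_frame("top")
print(p2w(g,[(140+487/2.6,120+257/2.6),(140+560/2.6,120+259/2.6)],.035))
g0=dict(g); print("at start", p2w(g,[(328,225),(350,225.5)],.035), "mid at home expected", [.4417+.165*.9974,-.112-.165*.072])
E
```

```text
[[ 0.61008127 -0.07500321]
 [ 0.60696666 -0.15162497]]
at start [[ 0.59319625 -0.07661601]
 [ 0.59102512 -0.13657639]] mid at home expected [0.606271, -0.12388]
```

The handle is measured at x ≈ 0.608 and expected at 0.606, so the tray is home. I'll hand the job in.

```bash
python3 -c "
from plant import *
print(sign_off())"
```

```text
the job is handed in; nothing more can be done
None
```

I pulled the tray out to its stop and laid all four red levers in their rows. One short, one long and two medium (side by side) were present. I then pushed the tray home by the handle and handed the job in at about 44 s.

**Before closing:** the camera showed every lever flat and inside its own row. The gaps I measured were 7 to 8 mm at each end for the long lever and about 7 mm at the front for the second medium lever.

**After closing:**
- The push ended on the home stop with about 32 N.
- The handle measured x ≈ 0.608 m against 0.606 m expected for fully home, so the two agree within the camera's 2 mm.
- No red lever remained on the worktop. The jar, bell, seat post, spoke wrench and both blue look-alikes looked unmoved, and the arm stood clear of everything.

No check failed. I couldn't see the levers once they were under the top plate. That they stayed in place rests on the smooth slide and the view halfway in.

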